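# Rack and clamp the glued chair blanks

## Task

These two-ply chair blanks have just been glued: lay each one, glue line upright, in the notches of its drying rack, the dark walnut ones in the blue rack and the pale beech ones in the green rack. Each blank also needs one spring clamp from the rail, clipped over its middle from above with one jaw on each side of the glue line, pushed well down. Leave everything else on the bench where it is.

Things in the scene. Friction and masses are not known exactly. Their poses are not given: they have to be found in the camera images.
- walnut1: dark walnut leg blank: two 16 mm plies just glued together (yellow glue line), a bar 165 long (its x) x 32 thick (its y) x 28 high (its z), 0.11 kg, glue line upright along the middle; origin: centre of its underside. May be absent
- walnut2: dark walnut leg blank: two 16 mm plies just glued together (yellow glue line), a bar 165 long (its x) x 32 thick (its y) x 28 high (its z), 0.11 kg, glue line upright along the middle; origin: centre of its underside. May be absent
- beech1: pale beech rail blank: two 16 mm plies just glued together (yellow glue line), a bar 190 long (its x) x 32 thick (its y) x 28 high (its z), 0.11 kg, glue line upright along the middle; origin: centre of its underside. May be absent
- beech2: pale beech rail blank: two 16 mm plies just glued together (yellow glue line), a bar 190 long (its x) x 32 thick (its y) x 28 high (its z), 0.11 kg, glue line upright along the middle; origin: centre of its underside. May be absent
- rack_blue: blue drying rack, fixed: two notched bars along its x, 278 long, 16 thick, 44 high, at y = -40 and +40 (64 free between). Each bar has 3 notches 42 wide, 14 deep at x = -92, 0 and +92. A blank lies along the rack's y across both bars in facing notches, underside at z = 30; room for three blanks. Origin: centre of its footprint, z up
- rack_green: green drying rack, fixed: two notched bars along its x, 278 long, 16 thick, 44 high, at y = -40 and +40 (64 free between). Each bar has 3 notches 42 wide, 14 deep at x = -92, 0 and +92. A blank lies along the rack's y across both bars in facing notches, underside at z = 30; room for three blanks. Origin: centre of its footprint, z up
- clamp1: black spring clamp, orange pads and handle tips, works like a clothes peg, 0.11 kg. Origin on the pivot (frame of the +y half): x hinge axis, z up to the handles, y the way it opens. Handles 20 wide form a V rising 60 above the origin: closed on wood 52 mm over all at 45 up, 60 at the top. Pads 24 wide, 18 to 40 below (jaw ends 42 below, 60 mm over all) the origin; throat stop 10 below
- clamp1_jaw (a joint): opening angle of that clamp (rad): 0 closed on 32 mm wood, -0.4 shut on nothing (stop, 20 mm apart), 0.55 fully squeezed (hard stop): handles then parallel, 26 over all, pads 47 mm apart. Squeezing takes 11 to 16 N at 40 above the pivot. Fully down on wood the pivot is 10 above its top edge
- clamp2: black spring clamp, orange pads and handle tips, works like a clothes peg, 0.11 kg. Origin on the pivot (frame of the +y half): x hinge axis, z up to the handles, y the way it opens. Handles 20 wide form a V rising 60 above the origin: closed on wood 52 mm over all at 45 up, 60 at the top. Pads 24 wide, 18 to 40 below (jaw ends 42 below, 60 mm over all) the origin; throat stop 10 below
- clamp2_jaw (a joint): opening angle of that clamp (rad): 0 closed on 32 mm wood, -0.4 shut on nothing (stop, 20 mm apart), 0.55 fully squeezed (hard stop): handles then parallel, 26 over all, pads 47 mm apart. Squeezing takes 11 to 16 N at 40 above the pivot. Fully down on wood the pivot is 10 above its top edge
- clamp3: black spring clamp, orange pads and handle tips, works like a clothes peg, 0.11 kg. Origin on the pivot (frame of the +y half): x hinge axis, z up to the handles, y the way it opens. Handles 20 wide form a V rising 60 above the origin: closed on wood 52 mm over all at 45 up, 60 at the top. Pads 24 wide, 18 to 40 below (jaw ends 42 below, 60 mm over all) the origin; throat stop 10 below
- clamp3_jaw (a joint): opening angle of that clamp (rad): 0 closed on 32 mm wood, -0.4 shut on nothing (stop, 20 mm apart), 0.55 fully squeezed (hard stop): handles then parallel, 26 over all, pads 47 mm apart. Squeezing takes 11 to 16 N at 40 above the pivot. Fully down on wood the pivot is 10 above its top edge
- clamp4: black spring clamp, orange pads and handle tips, works like a clothes peg, 0.11 kg. Origin on the pivot (frame of the +y half): x hinge axis, z up to the handles, y the way it opens. Handles 20 wide form a V rising 60 above the origin: closed on wood 52 mm over all at 45 up, 60 at the top. Pads 24 wide, 18 to 40 below (jaw ends 42 below, 60 mm over all) the origin; throat stop 10 below
- clamp4_jaw (a joint): opening angle of that clamp (rad): 0 closed on 32 mm wood, -0.4 shut on nothing (stop, 20 mm apart), 0.55 fully squeezed (hard stop): handles then parallel, 26 over all, pads 47 mm apart. Squeezing takes 11 to 16 N at 40 above the pivot. Fully down on wood the pivot is 10 above its top edge
- clamp5: black spring clamp, orange pads and handle tips, works like a clothes peg, 0.11 kg. Origin on the pivot (frame of the +y half): x hinge axis, z up to the handles, y the way it opens. Handles 20 wide form a V rising 60 above the origin: closed on wood 52 mm over all at 45 up, 60 at the top. Pads 24 wide, 18 to 40 below (jaw ends 42 below, 60 mm over all) the origin; throat stop 10 below
- clamp5_jaw (a joint): opening angle of that clamp (rad): 0 closed on 32 mm wood, -0.4 shut on nothing (stop, 20 mm apart), 0.55 fully squeezed (hard stop): handles then parallel, 26 over all, pads 47 mm apart. Squeezing takes 11 to 16 N at 40 above the pivot. Fully down on wood the pivot is 10 above its top edge
- clamp_rail: wooden strip on edge on two feet, fixed: 340 long (its y) x 32 thick (its x), top edge at z = 75, open below 30; feet 110 x 30 x 12 at y = -155 and 155. At the start the clamps sit clipped upright over it, pushed fully down, 40 to 70 apart. Origin: centre of its footprint on the bench
- glue_bottle: white glue bottle, 60 across x 170 high; to be left alone; origin: underside of its main part
- screw_jar: amber screw jar, 68 across x 85 high; to be left alone; origin: underside of its main part
- tape_measure: yellow tape measure 70 x 35 x 66; to be left alone; origin: underside of its main part
- mallet: wooden mallet lying, head 65 x 110 x 65, handle 220 long along its x from the head; to be left alone; origin: underside of its main part
- try_square: try square lying, stock 120, blade 160; to be left alone; origin: underside of its main part
- sanding_block: cork sanding block 110 x 66 x 34; to be left alone; origin: underside of its main part

How it is judged:
At the end, for the whole second after the job is handed in: Each blank rests in a notch pair of its own rack (underside within 5 mm of the notch floor, in line within 0.15 rad) with a clamp closed on it (angle within 0.16 of 0): pivot within 30 mm of its middle, 12 mm of its centre line, 4 to 28 mm above its top, upright and in line within 0.3 rad (z of walnut1 in the frame of rack_blue between 0.025 and 0.036 m and x of walnut1 in the frame of rack_blue between -0.115 and 0.115 m and y of walnut1 in the frame of rack_blue between -0.045 and 0.045 m and angle between each of walnut1, walnut2, beech1, beech2's own z axis and vertical below 0.15 rad and angle between the x axis of each of walnut1, walnut2 and the y axis of rack_blue, either way round below 0.15 rad and ((x of clamp1 in the frame of walnut1 between -0.03 and 0.03 m and y of clamp1 in the frame of walnut1 between -0.012 and 0.012 m and z of clamp1 in the frame of walnut1 between 0.032 and 0.056 m and value of joint clamp1_jaw between -0.16 and 0.16 rad and angle between the x axis of clamp1 and the x axis of walnut1, either way round below 0.3 rad and angle between clamp1's own z axis and vertical below 0.3 rad) or (x of clamp2 in the frame of walnut1 between -0.03 and 0.03 m and y of clamp2 in the frame of walnut1 between -0.012 and 0.012 m and z of clamp2 in the frame of walnut1 between 0.032 and 0.056 m and value of joint clamp2_jaw between -0.16 and 0.16 rad and angle between the x axis of clamp2 and the x axis of walnut1, either way round below 0.3 rad and angle between clamp2's own z axis and vertical below 0.3 rad) or (x of clamp3 in the frame of walnut1 between -0.03 and 0.03 m and y of clamp3 in the frame of walnut1 between -0.012 and 0.012 m and z of clamp3 in the frame of walnut1 between 0.032 and 0.056 m and value of joint clamp3_jaw between -0.16 and 0.16 rad and angle between the x axis of clamp3 and the x axis of walnut1, either way round below 0.3 rad and angle between clamp3's own z axis and vertical below 0.3 rad) or (x of clamp4 in the frame of walnut1 between -0.03 and 0.03 m and y of clamp4 in the frame of walnut1 between -0.012 and 0.012 m and z of clamp4 in the frame of walnut1 between 0.032 and 0.056 m and value of joint clamp4_jaw between -0.16 and 0.16 rad and angle between the x axis of clamp4 and the x axis of walnut1, either way round below 0.3 rad and angle between clamp4's own z axis and vertical below 0.3 rad) or (x of clamp5 in the frame of walnut1 between -0.03 and 0.03 m and y of clamp5 in the frame of walnut1 between -0.012 and 0.012 m and z of clamp5 in the frame of walnut1 between 0.032 and 0.056 m and value of joint clamp5_jaw between -0.16 and 0.16 rad and angle between the x axis of clamp5 and the x axis of walnut1, either way round below 0.3 rad and angle between clamp5's own z axis and vertical below 0.3 rad)) and z of walnut2 in the frame of rack_blue between 0.025 and 0.036 m and x of walnut2 in the frame of rack_blue between -0.115 and 0.115 m and y of walnut2 in the frame of rack_blue between -0.045 and 0.045 m and ((x of clamp1 in the frame of walnut2 between -0.03 and 0.03 m and y of clamp1 in the frame of walnut2 between -0.012 and 0.012 m and z of clamp1 in the frame of walnut2 between 0.032 and 0.056 m and value of joint clamp1_jaw between -0.16 and 0.16 rad and angle between the x axis of clamp1 and the x axis of walnut2, either way round below 0.3 rad and angle between clamp1's own z axis and vertical below 0.3 rad) or (x of clamp2 in the frame of walnut2 between -0.03 and 0.03 m and y of clamp2 in the frame of walnut2 between -0.012 and 0.012 m and z of clamp2 in the frame of walnut2 between 0.032 and 0.056 m and value of joint clamp2_jaw between -0.16 and 0.16 rad and angle between the x axis of clamp2 and the x axis of walnut2, either way round below 0.3 rad and angle between clamp2's own z axis and vertical below 0.3 rad) or (x of clamp3 in the frame of walnut2 between -0.03 and 0.03 m and y of clamp3 in the frame of walnut2 between -0.012 and 0.012 m and z of clamp3 in the frame of walnut2 between 0.032 and 0.056 m and value of joint clamp3_jaw between -0.16 and 0.16 rad and angle between the x axis of clamp3 and the x axis of walnut2, either way round below 0.3 rad and angle between clamp3's own z axis and vertical below 0.3 rad) or (x of clamp4 in the frame of walnut2 between -0.03 and 0.03 m and y of clamp4 in the frame of walnut2 between -0.012 and 0.012 m and z of clamp4 in the frame of walnut2 between 0.032 and 0.056 m and value of joint clamp4_jaw between -0.16 and 0.16 rad and angle between the x axis of clamp4 and the x axis of walnut2, either way round below 0.3 rad and angle between clamp4's own z axis and vertical below 0.3 rad) or (x of clamp5 in the frame of walnut2 between -0.03 and 0.03 m and y of clamp5 in the frame of walnut2 between -0.012 and 0.012 m and z of clamp5 in the frame of walnut2 between 0.032 and 0.056 m and value of joint clamp5_jaw between -0.16 and 0.16 rad and angle between the x axis of clamp5 and the x axis of walnut2, either way round below 0.3 rad and angle between clamp5's own z axis and vertical below 0.3 rad)) and z of beech1 in the frame of rack_green between 0.025 and 0.036 m and x of beech1 in the frame of rack_green between -0.115 and 0.115 m and y of beech1 in the frame of rack_green between -0.045 and 0.045 m and angle between the x axis of each of beech1, beech2 and the y axis of rack_green, either way round below 0.15 rad and ((x of clamp1 in the frame of beech1 between -0.03 and 0.03 m and y of clamp1 in the frame of beech1 between -0.012 and 0.012 m and z of clamp1 in the frame of beech1 between 0.032 and 0.056 m and value of joint clamp1_jaw between -0.16 and 0.16 rad and angle between the x axis of clamp1 and the x axis of beech1, either way round below 0.3 rad and angle between clamp1's own z axis and vertical below 0.3 rad) or (x of clamp2 in the frame of beech1 between -0.03 and 0.03 m and y of clamp2 in the frame of beech1 between -0.012 and 0.012 m and z of clamp2 in the frame of beech1 between 0.032 and 0.056 m and value of joint clamp2_jaw between -0.16 and 0.16 rad and angle between the x axis of clamp2 and the x axis of beech1, either way round below 0.3 rad and angle between clamp2's own z axis and vertical below 0.3 rad) or (x of clamp3 in the frame of beech1 between -0.03 and 0.03 m and y of clamp3 in the frame of beech1 between -0.012 and 0.012 m and z of clamp3 in the frame of beech1 between 0.032 and 0.056 m and value of joint clamp3_jaw between -0.16 and 0.16 rad and angle between the x axis of clamp3 and the x axis of beech1, either way round below 0.3 rad and angle between clamp3's own z axis and vertical below 0.3 rad) or (x of clamp4 in the frame of beech1 between -0.03 and 0.03 m and y of clamp4 in the frame of beech1 between -0.012 and 0.012 m and z of clamp4 in the frame of beech1 between 0.032 and 0.056 m and value of joint clamp4_jaw between -0.16 and 0.16 rad and angle between the x axis of clamp4 and the x axis of beech1, either way round below 0.3 rad and angle between clamp4's own z axis and vertical below 0.3 rad) or (x of clamp5 in the frame of beech1 between -0.03 and 0.03 m and y of clamp5 in the frame of beech1 between -0.012 and 0.012 m and z of clamp5 in the frame of beech1 between 0.032 and 0.056 m and value of joint clamp5_jaw between -0.16 and 0.16 rad and angle between the x axis of clamp5 and the x axis of beech1, either way round below 0.3 rad and angle between clamp5's own z axis and vertical below 0.3 rad)) and z of beech2 in the frame of rack_green between 0.025 and 0.036 m and x of beech2 in the frame of rack_green between -0.115 and 0.115 m and y of beech2 in the frame of rack_green between -0.045 and 0.045 m and ((x of clamp1 in the frame of beech2 between -0.03 and 0.03 m and y of clamp1 in the frame of beech2 between -0.012 and 0.012 m and z of clamp1 in the frame of beech2 between 0.032 and 0.056 m and value of joint clamp1_jaw between -0.16 and 0.16 rad and angle between the x axis of clamp1 and the x axis of beech2, either way round below 0.3 rad and angle between clamp1's own z axis and vertical below 0.3 rad) or (x of clamp2 in the frame of beech2 between -0.03 and 0.03 m and y of clamp2 in the frame of beech2 between -0.012 and 0.012 m and z of clamp2 in the frame of beech2 between 0.032 and 0.056 m and value of joint clamp2_jaw between -0.16 and 0.16 rad and angle between the x axis of clamp2 and the x axis of beech2, either way round below 0.3 rad and angle between clamp2's own z axis and vertical below 0.3 rad) or (x of clamp3 in the frame of beech2 between -0.03 and 0.03 m and y of clamp3 in the frame of beech2 between -0.012 and 0.012 m and z of clamp3 in the frame of beech2 between 0.032 and 0.056 m and value of joint clamp3_jaw between -0.16 and 0.16 rad and angle between the x axis of clamp3 and the x axis of beech2, either way round below 0.3 rad and angle between clamp3's own z axis and vertical below 0.3 rad) or (x of clamp4 in the frame of beech2 between -0.03 and 0.03 m and y of clamp4 in the frame of beech2 between -0.012 and 0.012 m and z of clamp4 in the frame of beech2 between 0.032 and 0.056 m and value of joint clamp4_jaw between -0.16 and 0.16 rad and angle between the x axis of clamp4 and the x axis of beech2, either way round below 0.3 rad and angle between clamp4's own z axis and vertical below 0.3 rad) or (x of clamp5 in the frame of beech2 between -0.03 and 0.03 m and y of clamp5 in the frame of beech2 between -0.012 and 0.012 m and z of clamp5 in the frame of beech2 between 0.032 and 0.056 m and value of joint clamp5_jaw between -0.16 and 0.16 rad and angle between the x axis of clamp5 and the x axis of beech2, either way round below 0.3 rad and angle between clamp5's own z axis and vertical below 0.3 rad))); the robot touches nothing.
It fails at once if something else on the bench was moved by more than 40 mm (distance of any of glue_bottle, screw_jar, tape_measure, mallet, try_square, sanding_block from where it was at the start of the episode above 0.04 m).
Of walnut1, walnut2, beech1, beech2 only 3 to 4 are there at a start; the rules pass over those that are not, and their reading is None.
At some moment in a run one of walnut1, walnut2, beech1, beech2 may be knocked a few centimetres aside while the robot is not near it.
It also fails if it takes over 210 s, if anything falls off the work surface, if the arm or the gripper's body presses on something with over 40 N, if the wrist force passes 120 N, or if a joint passes its speed limit or range.

## Robot

A 6-joint arm with a two-finger parallel gripper is mounted at the origin on the work surface. World frame = base frame: x ahead of the robot, y to its left, z up, the work surface at z = 0. Lengths are in m, angles in rad, forces in N, time in s.
With the tool pointing down it reaches from about 0.225 to 0.875 m from the base axis. Payload 3.4 kg.
Tool frame: the origin (TCP) lies on the mounting face of the last link; the fingertips stand 173 mm ahead of it and the grasp point (between the pads) lies 155 mm ahead of it; z points along the fingers, y is the line along which they close (so a half turn about z gives the same grasp; the last joint's range is limited). The gripper opens to 85 mm and grips with 20 to 120 N. Pads are 22 mm wide; open, the fingers measure 114 mm over their backs; the gripper's body (76 mm by 85 mm) begins 54 mm behind the grasp point. The pads swing forward as they close: fully open they stand 13 mm farther back than shut.
Start: joints at [1.012, 0.276, 1.505, -0, 1.361, -0.121], TCP at [0.244, 0.521, 0.405] pointing down, gripper open.
Joint ranges: [-2.89, 2.89], [-0.75, 2.08], [0.22, 2.7], [-1.18, 4.32], [0.11, 2.71], [-2.7, 2.7]. Speed limits (rad/s): [2.57, 2.57, 3.14, 3.14, 3.14, 3.14].

## Interface

Orientations are given as a unit quaternion [w, x, y, z].
In Python, from rig import manip gives the robot as it stands.
- The arm moves only by the tool carry_out, never from a script. Its arguments are lists of equal length, an entry for each row: "linear": the shift along the world's x, y, z each as a share of 500 mm, from -1 to 1, a list of three; "angular": the turn, a rotation vector about the world's x, y, z each as a share of 0.08 rad, from -1 to 1, a list of three; "hand": the opening, from 0 (shut) to 1 (fully open). In form: {"linear": [[x, y, z], ...], "angular": [[rx, ry, rz], ...], "hand": [hand, ...]}. A call has 1 to 8 rows; each row shifts and turns the commanded pose from where the row before left it; what a row does not reach is not made up. A row lasts 1/12 s, in which the tool goes at most 41.7 mm and 7.16 degrees, less where a joint would pass 70% of its speed; a pose out of reach is approached as far as the arm can. A call with a number of a shift or a turn outside -1 to 1 is refused whole. A call with a gripper value outside its range is refused whole. The fingers move at their own pace and stop on an object; "force" is the grip in N (left out, the last holds). Time passes only in rows, so rows that do not move let the fingers close. It gives the time, the measured TCP pose, the force, the opening and the grip force at its end, in the units of the state.
- manip.get_state(): the state, without advancing time (a new reading comes with each control period).
- manip.get_image(name): name is "scene" or "top" or "wrist"; returns the picture (384x512x3 uint8, red, green, blue); there is no depth.
- manip.camera_params(name): a dict with "fx", "fy", "cx", "cy" (pixels), "view" (4x4, takes a point from world to camera coordinates); the wrist camera has in their place "hand_eye" (4x4, takes a point from camera to tool coordinates, whose origin is the TCP and whose axes are the flange's). Camera axes: x right, y down, z forward; pixel columns grow to the right and rows downward; lengths in m; the calibration is good to about 2 mm. A picture is of the moment at which its call begins: read the wrist's pose just before it. camera_params takes no time and is no camera call.
- manip.sign_off(): hands the job in; it is judged then, once.
The state is a dict: "clock": time; "qpos": joint angles; "qd": joint speeds; "effort": joint torques, N m; "position": TCP position; "ee_rot": TCP orientation; "contact_force": force on the tool from outside, world axes, zero at the start; "moment": the same for the moment, N m; "width": finger opening in m; "gripper_force": force on a finger pad.
Only numpy, scipy, OpenCV 4.12 (cv2) and the standard library are available. Lean on these libraries where they do the work, as an engineer would, in place of code of your own. Each camera call takes 0.05 s, during which the arm holds its last target. There are 200 camera calls.

## Working session

There is one attempt and no reset: what is moved stays moved. The work goes in short steps, Python scripts to look and compute and a tool call to move; the robot and the scene stay as the last step left them, time stands still between calls to the robot, and variables do not carry over. Pictures are saved under pics/ and viewed, at most 14 in all, crops included, and the job is handed in when it is done.

Besides the shell and the picture viewer there is one more tool, called as name(argument=value, ...) on one line, values as JSON. carry_out: Moves the arm, as the interface text tells. Its arguments: {"type":"object","properties":{"linear":{"type":"array"},"angular":{"type":"array"},"hand":{"type":"array"},"force":{"type":"number"}},"required":["linear","angular","hand"]}

```bash
mkdir -p pics; ls; cat > h.py <<'E'
import numpy as np, cv2
from rig import manip
from scipy.spatial.transform import Rotation as R
def snap(n,f):
    im=manip.get_image(n); cv2.imwrite(f'pics/{f}.png',im[:,:,::-1]); return im
def ray(n,u,v,st=None):
    p=manip.camera_params(n)
    d=np.array([(u-p['cx'])/p['fx'],(v-p['cy'])/p['fy'],1.])
    if 'view' in p: C=np.linalg.inv(np.array(p['view']))
    else:
        T=np.eye(4);T[:3,:3]=R.from_quat(st['ee_rot'],scalar_first=True).as_matrix();T[:3,3]=st['position'];C=T@np.array(p['hand_eye'])
    return C[:3,3],C[:3,:3]@d
def atz(n,u,v,z,st=None):
    o,d=ray(n,u,v,st); return o+d*(z-o[2])/d[2]
def proj(n,P):
    p=manip.camera_params(n); q=np.array(p['view'])@np.append(P,1); return p['fx']*q[0]/q[2]+p['cx'],p['fy']*q[1]/q[2]+p['cy']
E
python3 - <<'E'
from h import *
a=snap('top','top0'); b=snap('scene','sc0')
cv2.imwrite('pics/top0b.png',cv2.resize(a,(800,600),interpolation=cv2.INTER_CUBIC)[:,:,::-1])
cv2.imwrite('pics/sc0b.png',cv2.resize(b,(800,600),interpolation=cv2.INTER_CUBIC)[:,:,::-1])
for n in('top','scene'):
    p=manip.camera_params(n);print(n,p['fx'],p['cx'],p['cy'],np.linalg.inv(p['view']).round(3))
p=manip.camera_params('wrist');print(p)
print(manip.get_state())
E
```

```text
pics
top 499.8646044436795 255.2262667003684 200.09416069562002 [[ 0.057 -0.976  0.21   0.232]
 [-0.998 -0.054  0.017 -0.019]
 [-0.005 -0.211 -0.977  1.45 ]
 [ 0.     0.     0.     1.   ]]
scene 396.88251337469046 258.12084725825844 199.3718840545687 [[ 0.748  0.452 -0.486  1.039]
 [ 0.664 -0.496  0.56  -0.551]
 [ 0.012 -0.742 -0.671  0.746]
 [ 0.     0.     0.     1.   ]]
{'fx': 330.0540256792841, 'fy': 330.0540256792841, 'cx': 260.370386155765, 'cy': 190.45679865160747, 'hand_eye': array([[-4.01164223e-04, -9.55099385e-01, -2.96285342e-01,
         7.61259624e-02],
       [ 9.99999920e-01, -3.84607713e-04, -1.14165624e-04,
         1.93942423e-04],
       [-4.91411068e-06, -2.96285364e-01,  9.55099462e-01,
         3.07761378e-02],
       [ 0.00000000e+00,  0.00000000e+00,  0.00000000e+00,
         1.00000000e+00]])}
{'clock': 0.1, 'qpos': array([ 1.01199200e+00,  2.76501689e-01,  1.50602429e+00, -9.68636265e-06,
        1.36069024e+00, -1.20976920e-01]), 'qd': array([ 1.14406634e-03, -9.29187157e-04, -3.45354642e-03,  6.69102448e-04,
       -1.10861782e-03, -2.78276457e-05]), 'effort': array([ 1.16835348e-03, -4.17697299e+01, -2.46406156e+01, -1.36202270e-04,
        5.70550736e-03, -2.25654418e-05]), 'position': array([0.24367244, 0.52059544, 0.40393605]), 'ee_rot': array([-2.66170447e-04,  2.17168317e-01,  9.76133835e-01, -7.66920459e-04]), 'contact_force': array([-0.70244789,  0.67025797, -0.73894147]), 'moment': array([ 0.02898535, -0.01303448, -0.02240877]), 'gripper_force': 0.0, 'width': 0.08568252880196668}
```

View pics/top0b.png

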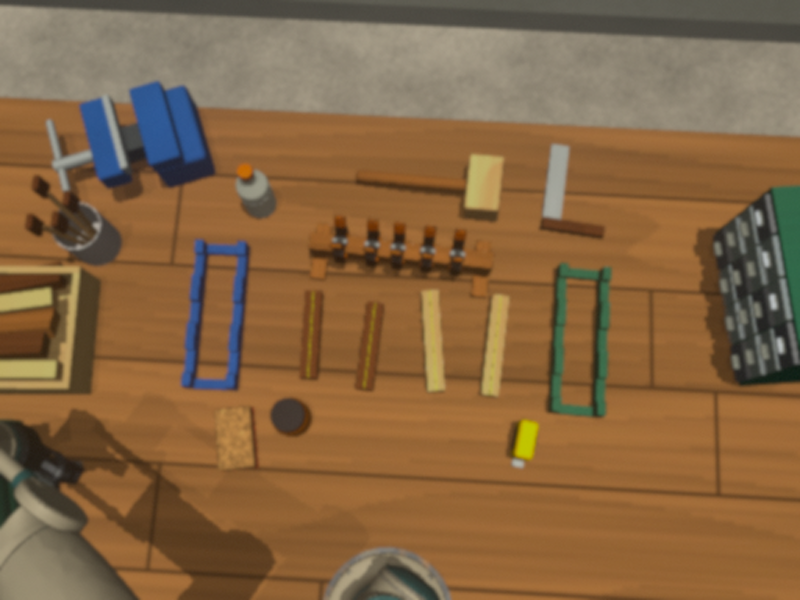

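View pics/sc0b.png

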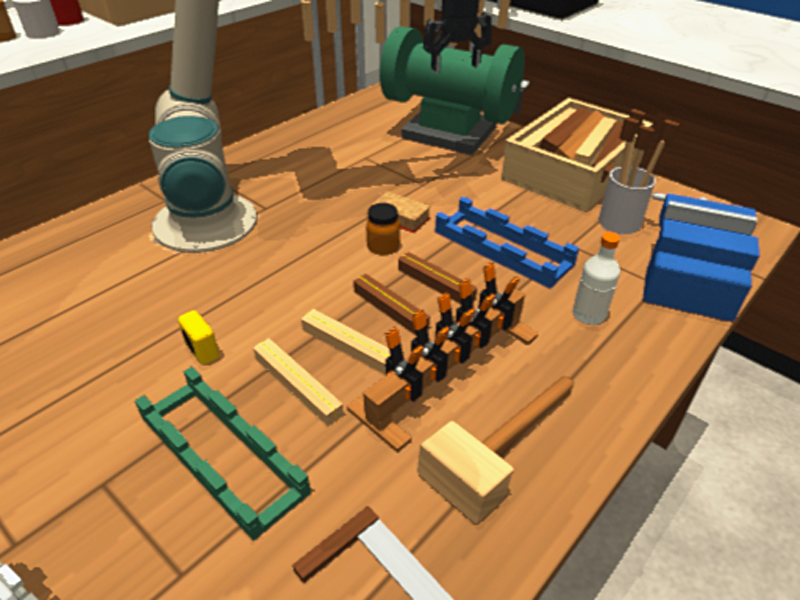

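The bench shows two walnut blanks (800-px image, centres ≈(311,334) and (370,346)), two beech blanks (≈(432,340), (495,345)), five clamps on the rail (y≈240), and the blue rack on the left, green on the right. All the glue lines look upright. Next: coarse positions.

```bash
python3 - <<'E'
from h import *
s=.64
P={'blue':[(200,243,44),(245,246,44),(235,386,44),(187,384,44)],'green':[(563,267,44),(608,271,44),(602,412,44),(554,410,44)],
'wA':[(313,290,28),(309,378,28)],'wB':[(374,303,28),(366,388,28)],'bA':[(429,290,28),(436,390,28)],'bB':[(499,295,28),(490,395,28)],
'cl':[(340,240,85),(372,243,85),(399,245,85),(428,247,85),(457,251,85)],'bot':[(248,175,170)],'jar':[(290,415,85)]}
for k,v in P.items(): print(k,[tuple((atz('top',u*s,w*s,z/1000)[:2]*1000).round().astype(int)) for u,w,z in v])
# scene checks (two-view heights): wA top ends
def tri(a,b):
    o1,d1=ray('top',*[x*s for x in a]);o2,d2=ray('scene',*[x*s for x in b])
    t=np.linalg.lstsq(np.c_[d1,-d2],o2-o1,rcond=None)[0];return ((o1+d1*t[0]+o2+d2*t[1])/2*1000).round()
print('clampL handle', tri((457,237),(393,335)))
print('green corner far', tri((563,267),(255,528)), tri((608,412-2),(145,402)))
E
```

```text
blue [(np.int64(647), np.int64(386)), (np.int64(646), np.int64(301)), (np.int64(383), np.int64(293)), (np.int64(381), np.int64(380))]
green [(np.int64(638), np.int64(-296)), (np.int64(635), np.int64(-379)), (np.int64(373), np.int64(-369)), (np.int64(372), np.int64(-283))]
wA [(np.int64(572), np.int64(168)), (np.int64(406), np.int64(162))]
wB [(np.int64(554), np.int64(52)), (np.int64(394), np.int64(57))]
bA [(np.int64(584), np.int64(-49)), (np.int64(398), np.int64(-71))]
bB [(np.int64(582), np.int64(-180)), (np.int64(394), np.int64(-169))]
cl [(np.int64(655), np.int64(119)), (np.int64(653), np.int64(60)), (np.int64(652), np.int64(11)), (np.int64(651), np.int64(-42)), (np.int64(646), np.int64(-95))]
bot [(np.int64(738), np.int64(279))]
jar [(np.int64(333), np.int64(183))]
clampL handle [641. -98. 161.]
green corner far [ 641. -336.  -15.] [ 381. -370.   47.]
```

carry_out(linear=[[0.037, -0.053, 0.008], [0.037, -0.053, 0.008], [0.037, -0.053, 0.008], [0.037, -0.053, 0.008], [0.037, -0.053, 0.008], [0.037, -0.053, 0.008], [0.037, -0.053, 0.008], [0.037, -0.053, 0.008]], angular=[[0, 0, 0.454], [0, 0, 0.454], [0, 0, 0.454], [0, 0, 0.454], [0, 0, 0.454], [0, 0, 0.454], [0, 0, 0.454], [0, 0, 0.454]], hand=[1, 1, 1, 1, 1, 1, 1, 1])

```text
clock: 0.77
position: [0.3922, 0.3073, 0.4366]
ee_rot: [-0.0, 0.073, 0.997, -0.0]
contact_force: [0.7, 0.3, 0.6]
width: 0.0852
gripper_force: 0.0
```

carry_out(linear=[[0.037, -0.053, 0.008], [0.037, -0.053, 0.008], [0.037, -0.053, 0.008], [0.037, -0.053, 0.008], [0, 0, 0], [0, 0, 0], [0, 0, 0]], angular=[[0, 0, 0.454], [0, 0, 0.454], [0, 0, 0.454], [0, 0, 0.454], [0, 0, 0], [0, 0, 0], [0, 0, 0]], hand=[1, 1, 1, 1, 1, 1, 1])

```text
clock: 1.35
position: [0.4655, 0.2029, 0.4522]
ee_rot: [-0.001, 0.001, 1.0, 0.0]
contact_force: [-0.5, 0.4, -1.1]
width: 0.0856
gripper_force: 0.0
```

```bash
python3 - <<'E'
from h import *
import json
st=manip.get_state(); a=snap('wrist','w1')
json.dump({k:list(st[k]) for k in('position','ee_rot')},open('w1.json','w'))
cv2.imwrite('pics/w1b.png',cv2.resize(a,(800,600),interpolation=cv2.INTER_CUBIC)[:,:,::-1])
E
```

carry_out(linear=[[0, -0.08, 0], [0, -0.08, 0], [0, -0.08, 0], [0, -0.08, 0], [0, -0.08, 0], [0, -0.08, 0], [0, -0.08, 0], [0, -0.08, 0]], angular=[[0, 0, 0], [0, 0, 0], [0, 0, 0], [0, 0, 0], [0, 0, 0], [0, 0, 0], [0, 0, 0], [0, 0, 0]], hand=[1, 1, 1, 1, 1, 1, 1, 1])

```text
clock: 2.07
position: [0.4653, -0.1174, 0.4528]
ee_rot: [0.0, -0.0, 1.0, 0.0]
contact_force: [-0.1, 0.4, -0.1]
width: 0.0854
gripper_force: 0.0
```

carry_out(linear=[[0, -0.08, 0], [0, -0.08, 0], [0, 0, 0], [0, 0, 0], [0, 0, 0]], angular=[[0, 0, 0], [0, 0, 0], [0, 0, 0], [0, 0, 0], [0, 0, 0]], hand=[1, 1, 1, 1, 1])

```text
clock: 2.48
position: [0.4658, -0.1959, 0.4524]
ee_rot: [-0.0, 0.001, 1.0, 0.001]
contact_force: [0.1, 0.5, -0.4]
width: 0.0856
gripper_force: 0.0
```

```bash
python3 - <<'E'
from h import *
import json
st=manip.get_state(); a=snap('wrist','w2')
json.dump({k:list(st[k]) for k in('position','ee_rot')},open('w2.json','w'))
cv2.imwrite('pics/w2b.png',cv2.resize(a,(800,600),interpolation=cv2.INTER_CUBIC)[:,:,::-1])
print(open('w1.json').read(),open('w2.json').read())
E
```

```text
{"position": [0.4654784302497907, 0.20288415721134442, 0.4522103061709215], "ee_rot": [-0.0008526831648796336, 0.0014493756716323406, 0.9999985487293103, 0.00027346088559197963]} {"position": [0.46583304960692795, -0.19591435781969294, 0.45236555756287566], "ee_rot": [-0.00038245239532698315, 0.0005311661773737878, 0.9999993498596029, 0.0009337414143887834]}
```

View pics/w1b.png

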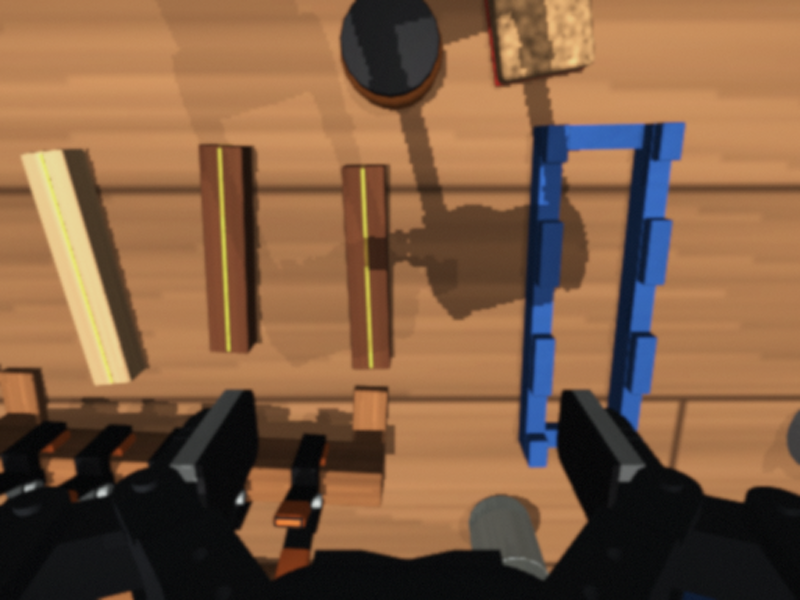

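View pics/w2b.png

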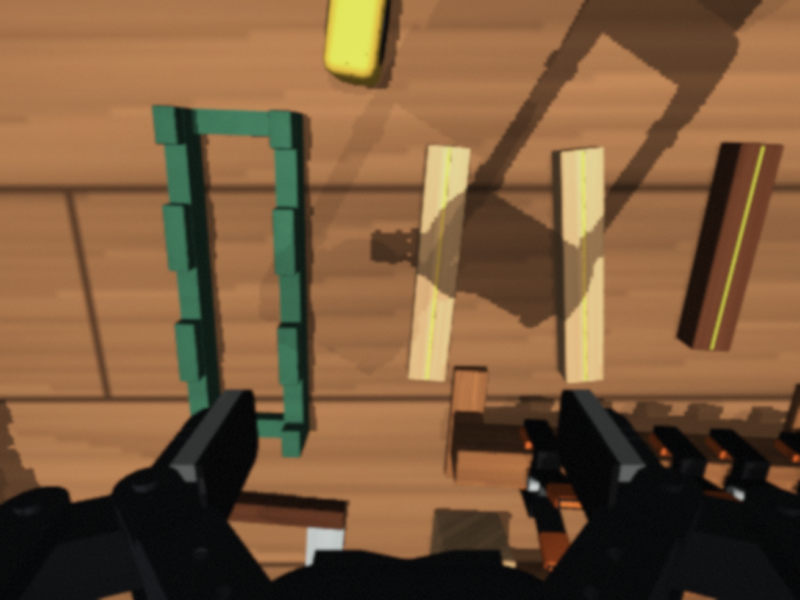

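Triangulating blanks; I also want an enlarged view of the racks.

```bash
cat >> h.py <<'E'
import json
def wst(n): return json.load(open(n+'.json'))
def tri(v1,v2):
    (n1,u1,w1,s1),(n2,u2,w2,s2)=v1,v2
    o1,d1=ray(n1,u1,w1,s1);o2,d2=ray(n2,u2,w2,s2)
    t=np.linalg.lstsq(np.c_[d1,-d2],o2-o1,rcond=None)[0];a=o1+d1*t[0];b=o2+d2*t[1]
    return ((a+b)/2*1000).round(1),np.linalg.norm(a-b)*1000
E
python3 - <<'E'
from h import *
s=.64;S1=wst('w1');S2=wst('w2')
for nm,a,b in[('bA0',(41,153),(584,150)),('bA1',(111,383),(583,381)),('wB0',(220,148),(763,146)),('wB1',(229,350),(713,349)),]:
    print(nm,tri(('wrist',a[0]*s,a[1]*s,S1),('wrist',b[0]*s,b[1]*s,S2)))
for nm,S,e in[('wA',S1,((362,167),(371,367))),('wB',S1,((220,148),(229,350))),('bA',S1,((41,153),(111,383))),('bA2',S2,((584,150),(583,381))),('bB',S2,((450,148),(429,380))),('wB2',S2,((763,146),(713,349)))]:
    p=[atz('wrist',u*s,v*s,.028,S)[:2]*1000 for u,v in e]
    d=p[1]-p[0];print(nm,p[0].round(1),p[1].round(1),'c',((p[0]+p[1])/2).round(1),'L',np.linalg.norm(d).round(1),'ang',np.arctan2(d[1],d[0]).round(3))
a=cv2.imread('pics/w1.png')[70:305,325:445];b=cv2.imread('pics/w2.png')[60:295,90:210]
c=np.hstack([cv2.resize(x,None,fx=2.5,fy=2.5,interpolation=cv2.INTER_CUBIC) for x in(a,b)])
cv2.imwrite('pics/racks.png',c);print(c.shape)
E
```

```text
bA0 (array([398.5, -64.7,  28.5]), np.float64(0.27654108788995674))
bA1 (array([585.7, -46.4,  27.2]), np.float64(0.270335806059017))
wB0 (array([395.7,  66.7,  27.8]), np.float64(0.19086424298346438))
wB1 (array([555.5,  57. ,  29.2]), np.float64(0.9874305506704874))
wA [409.4 170.5] [571.2 173.3] c [490.3 171.9] L 161.8 ang 0.017
wB [395.6  66.8] [555.5  56.6] c [475.5  61.7] L 160.2 ang -0.064
bA [398.7 -65.1] [585.1 -45.8] c [491.9 -55.4] L 187.4 ang 0.103
bA2 [398.4 -64.5] [585.4 -46.6] c [491.9 -55.6] L 187.9 ang 0.095
bB [ 396.8 -163. ] [ 584.2 -176.3] c [ 490.5 -169.6] L 187.8 ang -0.071
wB2 [395.8  66.5] [556.6  57.9] c [476.2  62.2] L 161.0 ang -0.054
(588, 600, 3)
```

View pics/racks.png

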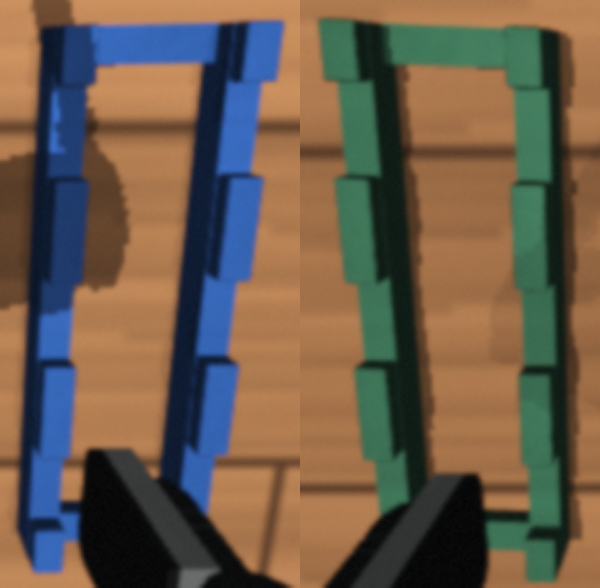

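```bash
python3 - <<'E'
from h import *
from scipy.optimize import least_squares
S1=wst('w1');S2=wst('w2')
# local y sign: left image = -y world side
X={'p':(-139,-113),'2':(-71,-21),'3':(21,71)}
def fit(S,u0,v0,xo,D):
    L=[];Q=[]
    for (bar,t),c in D.items():
        yo=(-48,-32) if bar=='L' else (32,48)
        loc=[(X[t][0],yo[0]),(X[t][0],yo[1]),(X[t][1],yo[0]),(X[t][1],yo[1])]
        for l,(x,y) in zip(loc,c):
            L.append(l);Q.append(atz('wrist',u0+(x-xo)/2.5,v0+y/2.5,.044,S)[:2]*1000)
    L=np.array(L);Q=np.array(Q)
    f=lambda p:((R.from_euler('z',p[2]).as_matrix()[:2,:2]@L.T).T+p[:2]-Q).ravel()
    r=least_squares(f,[500,300,0],loss='soft_l1',f_scale=2);print(r.x.round(3),f(r.x).reshape(-1,2).round(0).tolist())
fit(S1,325,70,0,{('L','2'):[(54,178),(88,178),(49,282),(80,284)],('L','3'):[(44,367),(75,367),(38,457),(66,457)],('R','2'):[(230,178),(262,177),(218,278),(249,282)],('R','3'):[(208,363),(238,363),(198,453),(226,455)],('L','p'):[(66,27),(97,27),(63,82),(93,85)]})
fit(S2,90,60,300,{('L','2'):[(336,178),(369,178),(346,282),(376,282)],('L','3'):[(356,368),(388,368),(363,460),(394,460)],('R','2'):[(512,184),(545,184),(517,290),(549,290)],('R','3'):[(520,370),(551,370),(526,465),(556,465)],('L','p'):[(320,22),(355,22),(324,80),(359,80)],('R','p'):[(505,28),(540,28),(508,87),(543,87)]})
E
```

```text
[518.052 351.309 -12.551] [[1.0, 0.0], [0.0, 0.0], [1.0, -0.0], [-0.0, 1.0], [-0.0, -1.0], [-1.0, 0.0], [1.0, -0.0], [0.0, 2.0], [-1.0, -1.0], [-1.0, 1.0], [2.0, -1.0], [-1.0, 0.0], [0.0, -1.0], [0.0, 0.0], [1.0, -1.0], [-0.0, 0.0], [-2.0, -1.0], [-2.0, 1.0], [1.0, -1.0], [-0.0, 1.0]]
[ 5.07992e+02 -3.26770e+02 -3.40000e-02] [[-1.0, -1.0], [-0.0, 0.0], [1.0, -0.0], [1.0, 2.0], [-0.0, -1.0], [0.0, -0.0], [0.0, 1.0], [1.0, 1.0], [-1.0, -0.0], [-0.0, 1.0], [-0.0, -1.0], [0.0, 0.0], [1.0, -0.0], [2.0, 1.0], [0.0, -1.0], [1.0, -0.0], [-2.0, -1.0], [-2.0, 0.0], [0.0, -0.0], [1.0, 1.0], [-2.0, -0.0], [-1.0, 1.0], [-0.0, -0.0], [0.0, 0.0]]
```

Rack fits are within 1–2 mm: blue at (518,351) mm, 0.015 rad, green at (508,−327) mm, −0.034 rad. Now grasping beech B.

carry_out(linear=[[0.0062, 0.0066, -0.0636], [0.0062, 0.0066, -0.0636], [0.0062, 0.0066, -0.0636], [0.0062, 0.0066, -0.0636], [0.0062, 0.0066, -0.0636], [0.0062, 0.0066, -0.0636], [0.0062, 0.0066, -0.0636], [0.0062, 0.0066, -0.0636]], angular=[[0, 0, -0.109], [0, 0, -0.109], [0, 0, -0.109], [0, 0, -0.109], [0, 0, -0.109], [0, 0, -0.109], [0, 0, -0.109], [0, 0, -0.109]], hand=[1, 1, 1, 1, 1, 1, 1, 1])

```text
clock: 3.2
position: [0.4908, -0.1682, 0.1975]
ee_rot: [0.0, 0.034, 0.999, 0.0]
contact_force: [0.2, -0.7, 0.4]
width: 0.0852
gripper_force: 0.0
```

carry_out(linear=[[0, 0, -0.02], [0, 0, -0.02], [0, 0, 0], [0, 0, 0], [0, 0, 0], [0, 0, 0], [0, 0, 0], [0, 0, 0]], angular=[[0, 0, 0], [0, 0, 0], [0, 0, 0], [0, 0, 0], [0, 0, 0], [0, 0, 0], [0, 0, 0], [0, 0, 0]], hand=[1, 1, 1, 0, 0, 0, 0, 0], force=40)

```text
clock: 3.87
position: [0.491, -0.1712, 0.1796]
ee_rot: [0.001, 0.036, 0.999, -0.001]
contact_force: [-0.4, -0.3, 4.1]
width: 0.031
gripper_force: 41.3
```

carry_out(linear=[[0, 0, 0.05], [0, 0, 0.075], [0, 0, 0.075], [0, 0, 0.075], [0.0109, -0.016, 0.025], [0.0109, -0.016, 0], [0.0109, -0.016, 0], [0.0109, -0.016, 0]], angular=[[0, 0, 0], [0, 0, 0], [0, 0, 0], [0, 0, 0], [0, 0, -0.959], [0, 0, -0.959], [0, 0, -0.959], [0, 0, -0.959]], hand=[0, 0, 0, 0, 0, 0, 0, 0])

```text
clock: 4.53
position: [0.5123, -0.2032, 0.3294]
ee_rot: [0.001, 0.19, 0.982, -0.0]
contact_force: [-0.3, -0.1, -1.3]
width: 0.0309
gripper_force: 40.5
```

carry_out(linear=[[0.0109, -0.016, 0], [0.0109, -0.016, 0], [0.0109, -0.016, 0], [0.0109, -0.016, 0], [0.0109, -0.016, 0], [0.0109, -0.016, 0], [0.0109, -0.016, 0], [0.0109, -0.016, 0]], angular=[[0, 0, -0.959], [0, 0, -0.959], [0, 0, -0.959], [0, 0, -0.959], [0, 0, -0.959], [0, 0, -0.959], [0, 0, -0.959], [0, 0, -0.959]], hand=[0, 0, 0, 0, 0, 0, 0, 0])

```text
clock: 5.2
position: [0.5559, -0.2673, 0.3284]
ee_rot: [-0.0, 0.478, 0.878, 0.0]
contact_force: [-1.6, 0.3, -0.7]
width: 0.031
gripper_force: 40.5
```

carry_out(linear=[[0.0109, -0.016, 0], [0.0109, -0.016, 0], [0.0109, -0.016, 0], [0.0109, -0.016, 0], [0.0109, -0.016, 0], [0.0109, -0.016, 0], [0.0109, -0.016, 0], [0.0109, -0.016, 0]], angular=[[0, 0, -0.959], [0, 0, -0.959], [0, 0, -0.959], [0, 0, -0.959], [0, 0, -0.959], [0, 0, -0.959], [0, 0, -0.959], [0, 0, -0.959]], hand=[0, 0, 0, 0, 0, 0, 0, 0])

```text
clock: 5.87
position: [0.5995, -0.3313, 0.3283]
ee_rot: [-0.0, 0.721, 0.693, -0.0]
contact_force: [-0.7, -0.3, -1.5]
width: 0.0311
gripper_force: 40.5
```

carry_out(linear=[[0, 0, 0], [0, 0, 0], [0, 0, 0]], angular=[[0, 0, 0], [0, 0, 0], [0, 0, 0]], hand=[0, 0, 0])

```text
clock: 6.12
position: [0.5991, -0.3304, 0.3282]
ee_rot: [-0.001, 0.719, 0.695, 0.0]
contact_force: [-0.3, 0.5, -0.4]
width: 0.0309
gripper_force: 40.5
```

```bash
cat >> h.py <<'E'
def pose():
    s=manip.get_state();M=R.from_quat(s['ee_rot'],scalar_first=True).as_matrix()
    print('t',s['clock'],'pos',(s['position']*1000).round(1),'yaw',np.arctan2(M[1,1],M[0,1]).round(4),'z',M[:,2].round(4),'w',s['width'].round(4),'F',s['contact_force'].round(1),'q6',s['qpos'][5].round(2)); return s
def tgt(x,y,z,yaw):
    s=manip.get_state();M=R.from_quat(s['ee_rot'],scalar_first=True).as_matrix()
    Z=np.array([0,0,-1.]);Y=np.array([np.cos(yaw),np.sin(yaw),0]);T=np.c_[np.cross(Y,Z),Y,Z]
    print('to go lin',((np.array([x,y,z])/1000-s['position'])/.5).round(4),'ang',(R.from_matrix(T@M.T).as_rotvec()/.08).round(3))
E
python3 -c "
from h import *
pose();tgt(599.9,-329.9,208,-.034)"
```

```text
Traceback (most recent call last):
  File "h.py", line 26, in pose
    print('t',s['clock'],'pos',(s['position']*1000).round(1),'yaw',np.arctan2(M[1,1],M[0,1]).round(4),'z',M[:,2].round(4),'w',s['width'].round(4),'F',s['contact_force'].round(1),'q6',s['qpos'][5].round(2)); return s
                                                                                                                              ^^^^^^^^^^^^^^^^
AttributeError: 'float' object has no attribute 'round'
```

carry_out(linear=[[0, 0, -0.05], [0, 0, -0.05], [0, 0, -0.05], [0, 0, -0.05], [0, 0, -0.012], [0, 0, -0.012], [0, 0, -0.012], [0, 0, 0]], angular=[[0, 0, 0], [0, 0, 0], [0, 0, 0], [0, 0, 0], [0, 0, 0], [0, 0, 0], [0, 0, 0], [0, 0, 0]], hand=[0, 0, 0, 0, 0, 0, 0, 0])

```text
clock: 6.78
position: [0.5997, -0.3307, 0.2105]
ee_rot: [0.0, 0.719, 0.695, 0.0]
contact_force: [-0.2, -0.0, -0.6]
width: 0.0308
gripper_force: 40.6
```

```bash
sed -i "s/s\['width'\].round(4)/round(s['width'],4)/" h.py; python3 -c "
from h import *
pose()"
```

```text
t 6.7833 pos [ 599.7 -330.7  210.5] yaw -0.0349 z [ 4.e-04 -2.e-04 -1.e+00] w 0.0308 F [-0.2 -0.  -0.6] q6 -0.57
```

carry_out(linear=[[0, 0, -0.003], [0, 0, 0], [0, 0, 0], [0, 0, 0], [0, 0, 0.03], [0, 0, 0.06], [0, 0, 0.08], [0, 0, 0.08]], angular=[[0, 0, 0], [0, 0, 0], [0, 0, 0], [0, 0, 0], [0, 0, 0], [0, 0, 0], [0, 0, 0], [0, 0, 0]], hand=[0, 0.65, 0.65, 0.65, 0.65, 0.65, 0.8, 1])

```text
clock: 7.45
position: [0.5992, -0.3306, 0.3347]
ee_rot: [-0.001, 0.719, 0.695, -0.0]
contact_force: [0.7, -0.6, 0.6]
width: 0.0774
gripper_force: 0.0
```

carry_out(linear=[[-0.0098, 0.025, 0], [-0.0098, 0.025, 0], [-0.0098, 0.025, 0], [-0.0098, 0.025, 0], [-0.0098, 0.025, 0], [-0.0098, 0.025, 0], [-0.0098, 0.025, 0], [-0.0098, 0.025, 0]], angular=[[0, 0, 0.968], [0, 0, 0.968], [0, 0, 0.968], [0, 0, 0.968], [0, 0, 0.968], [0, 0, 0.968], [0, 0, 0.968], [0, 0, 0.968]], hand=[1, 1, 1, 1, 1, 1, 1, 1])

```text
clock: 8.12
position: [0.5601, -0.2302, 0.3345]
ee_rot: [0.001, 0.472, 0.882, 0.0]
contact_force: [0.0, 0.1, -0.7]
width: 0.0853
gripper_force: 0.0
```

carry_out(linear=[[-0.0098, 0.025, 0], [-0.0098, 0.025, 0], [-0.0098, 0.025, 0], [-0.0098, 0.025, 0], [-0.0098, 0.025, 0], [-0.0098, 0.025, 0], [-0.0098, 0.025, 0], [-0.0098, 0.025, 0]], angular=[[0, 0, 0.968], [0, 0, 0.968], [0, 0, 0.968], [0, 0, 0.968], [0, 0, 0.968], [0, 0, 0.968], [0, 0, 0.968], [0, 0, 0.968]], hand=[1, 1, 1, 1, 1, 1, 1, 1])

```text
clock: 8.78
position: [0.5209, -0.1302, 0.3345]
ee_rot: [0.001, 0.181, 0.984, -0.0]
contact_force: [-0.7, 0.2, 0.4]
width: 0.0855
gripper_force: 0.0
```

carry_out(linear=[[-0.0098, 0.025, 0], [-0.0098, 0.025, 0], [-0.0098, 0.025, 0], [-0.0098, 0.025, 0], [-0.0098, 0.025, 0], [-0.0098, 0.025, 0], [0, 0, 0], [0, 0, 0]], angular=[[0, 0, 0.968], [0, 0, 0.968], [0, 0, 0.968], [0, 0, 0.968], [0, 0, 0.968], [0, 0, 0.968], [0, 0, 0], [0, 0, 0]], hand=[1, 1, 1, 1, 1, 1, 1, 1])

```text
clock: 9.45
position: [0.4917, -0.0556, 0.3344]
ee_rot: [0.001, -0.048, 0.999, -0.0]
contact_force: [-0.1, -0.1, -0.1]
width: 0.0851
gripper_force: 0.0
```

```bash
python3 -c "
from h import *
pose();tgt(491.9,-55.5,178,1.67)
a=snap('top','t1');b=snap('wrist','w3')
cv2.imwrite('pics/m1.png',np.hstack([cv2.resize(a[120:300,90:410],(400,225),interpolation=cv2.INTER_CUBIC),cv2.resize(b,(400,300),interpolation=cv2.INTER_AREA)[:225]])[:,:,::-1])"
```

```text
t 9.45 pos [491.7 -55.6 334.4] yaw 1.6677 z [ 1.4e-03 -7.0e-04 -1.0e+00] w 0.0851 F [-0.1 -0.1 -0.1] q6 -1.92
to go lin [ 3.000e-04  2.000e-04 -3.129e-01] ang [0.009 0.017 0.029]
```

View pics/m1.png

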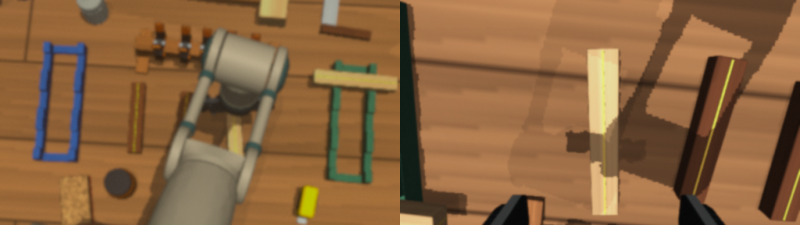

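carry_out(linear=[[0, 0, -0.055], [0, 0, -0.055], [0, 0, -0.055], [0, 0, -0.055], [0, 0, -0.055], [0, 0, -0.02], [0, 0, -0.018], [0, 0, 0]], angular=[[0, 0, 0], [0, 0, 0], [0, 0, 0], [0, 0, 0], [0, 0, 0], [0, 0, 0], [0, 0, 0], [0, 0, 0]], hand=[1, 1, 1, 1, 1, 1, 1, 0])

```text
clock: 10.22
position: [0.4917, -0.0564, 0.1757]
ee_rot: [-0.001, -0.048, 0.999, 0.0]
contact_force: [0.7, 0.1, -0.5]
width: 0.0757
gripper_force: 0.0
```

carry_out(linear=[[0, 0, 0], [0, 0, 0], [0, 0, 0], [0, 0, 0], [0, 0, 0.05], [0, 0, 0.08], [0, 0, 0.08], [0, 0, 0.08]], angular=[[0, 0, 0], [0, 0, 0], [0, 0, 0], [0, 0, 0], [0, 0, 0], [0, 0, 0], [0, 0, 0], [0, 0, 0]], hand=[0, 0, 0, 0, 0, 0, 0, 0])

```text
clock: 10.88
position: [0.4912, -0.0556, 0.3244]
ee_rot: [-0.0, -0.049, 0.999, 0.0]
contact_force: [1.0, -0.3, -0.9]
width: 0.0313
gripper_force: 40.8
```

carry_out(linear=[[-0.0069, -0.0244, 0], [-0.0069, -0.0244, 0], [-0.0069, -0.0244, 0], [-0.0069, -0.0244, 0], [-0.0069, -0.0244, 0], [-0.0069, -0.0244, 0], [-0.0069, -0.0244, 0], [-0.0069, -0.0244, 0]], angular=[[0, 0, -0.968], [0, 0, -0.968], [0, 0, -0.968], [0, 0, -0.968], [0, 0, -0.968], [0, 0, -0.968], [0, 0, -0.968], [0, 0, -0.968]], hand=[0, 0, 0, 0, 0, 0, 0, 0])

```text
clock: 11.55
position: [0.4637, -0.1538, 0.3229]
ee_rot: [0.0, 0.26, 0.966, -0.0]
contact_force: [-0.1, 0.6, -1.2]
width: 0.0311
gripper_force: 41.0
```

carry_out(linear=[[-0.0069, -0.0244, 0], [-0.0069, -0.0244, 0], [-0.0069, -0.0244, 0], [-0.0069, -0.0244, 0], [-0.0069, -0.0244, 0], [-0.0069, -0.0244, 0], [-0.0069, -0.0244, 0], [-0.0069, -0.0244, 0]], angular=[[0, 0, -0.968], [0, 0, -0.968], [0, 0, -0.968], [0, 0, -0.968], [0, 0, -0.968], [0, 0, -0.968], [0, 0, -0.968], [0, 0, -0.968]], hand=[0, 0, 0, 0, 0, 0, 0, 0])

```text
clock: 12.22
position: [0.4361, -0.2514, 0.3229]
ee_rot: [0.0, 0.542, 0.84, -0.0]
contact_force: [0.1, 0.3, -0.8]
width: 0.0313
gripper_force: 41.0
```

carry_out(linear=[[-0.0069, -0.0244, 0], [-0.0069, -0.0244, 0], [-0.0069, -0.0244, 0], [-0.0069, -0.0244, 0], [-0.0069, -0.0244, 0], [-0.0069, -0.0244, 0], [0, 0, 0], [0, 0, 0]], angular=[[0, 0, -0.968], [0, 0, -0.968], [0, 0, -0.968], [0, 0, -0.968], [0, 0, -0.968], [0, 0, -0.968], [0, 0, 0], [0, 0, 0]], hand=[0, 0, 0, 0, 0, 0, 0, 0])

```text
clock: 12.88
position: [0.4156, -0.3242, 0.3226]
ee_rot: [0.0, 0.719, 0.695, 0.0]
contact_force: [0.1, 0.7, -1.8]
width: 0.0313
gripper_force: 40.9
```

```bash
python3 -c "
from h import *
pose();tgt(416.1,-323.7,209,-.034)"
```

```text
t 12.8833 pos [ 415.6 -324.2  322.6] yaw -0.0347 z [ 5.e-04  2.e-04 -1.e+00] w 0.0313 F [ 0.1  0.7 -1.8] q6 -0.76
to go lin [ 0.0009  0.0011 -0.2272] ang [-0.002  0.007  0.008]
```

carry_out(linear=[[0.0009, 0.0011, -0.05], [0, 0, -0.05], [0, 0, -0.05], [0, 0, -0.05], [0, 0, -0.014], [0, 0, -0.014], [0, 0, 0], [0, 0, 0]], angular=[[0, 0, 0], [0, 0, 0], [0, 0, 0], [0, 0, 0], [0, 0, 0], [0, 0, 0], [0, 0, 0], [0, 0, 0]], hand=[0, 0, 0, 0, 0, 0, 0, 0.65])

```text
clock: 13.55
position: [0.417, -0.3237, 0.2095]
ee_rot: [0.001, 0.719, 0.695, 0.0]
contact_force: [-1.0, -0.3, -0.6]
width: 0.0422
gripper_force: 0.0
```

carry_out(linear=[[0, 0, 0], [0, 0, 0], [0, 0, 0.03], [0, 0, 0.06], [0, 0, 0.08], [0, 0, 0.08], [0.006, 0.0386, 0], [0.006, 0.0386, 0]], angular=[[0, 0, 0], [0, 0, 0], [0, 0, 0], [0, 0, 0], [0, 0, 0], [0, 0, 0], [0, 0, 0.966], [0, 0, 0.966]], hand=[0.65, 0.65, 0.65, 0.65, 0.8, 1, 1, 1])

```text
clock: 14.22
position: [0.4231, -0.286, 0.3371]
ee_rot: [0.004, 0.663, 0.749, 0.0]
contact_force: [-0.4, 0.4, -1.1]
width: 0.0849
gripper_force: 0.0
```

carry_out(linear=[[0.006, 0.0386, 0], [0.006, 0.0386, 0], [0.006, 0.0386, 0], [0.006, 0.0386, 0], [0.006, 0.0386, 0], [0.006, 0.0386, 0], [0.006, 0.0386, 0], [0.006, 0.0386, 0]], angular=[[0, 0, 0.966], [0, 0, 0.966], [0, 0, 0.966], [0, 0, 0.966], [0, 0, 0.966], [0, 0, 0.966], [0, 0, 0.966], [0, 0, 0.966]], hand=[1, 1, 1, 1, 1, 1, 1, 1])

```text
clock: 14.88
position: [0.4463, -0.1297, 0.334]
ee_rot: [0.001, 0.403, 0.915, 0.0]
contact_force: [0.3, -0.5, -0.6]
width: 0.0856
gripper_force: 0.0
```

carry_out(linear=[[0.006, 0.0386, 0], [0.006, 0.0386, 0], [0.006, 0.0386, 0], [0.006, 0.0386, 0], [0.006, 0.0386, 0], [0.006, 0.0386, 0], [0.006, 0.0386, 0], [0.006, 0.0386, 0]], angular=[[0, 0, 0.966], [0, 0, 0.966], [0, 0, 0.966], [0, 0, 0.966], [0, 0, 0.966], [0, 0, 0.966], [0, 0, 0.966], [0, 0, 0.966]], hand=[1, 1, 1, 1, 1, 1, 1, 1])

```text
clock: 15.55
position: [0.4703, 0.0247, 0.3339]
ee_rot: [0.001, 0.105, 0.994, 0.0]
contact_force: [-0.7, 0.3, -0.1]
width: 0.0855
gripper_force: 0.0
```

carry_out(linear=[[0.006, 0.0386, 0], [0.006, 0.0386, 0], [0, 0, 0], [0, 0, 0]], angular=[[0, 0, 0.966], [0, 0, 0.966], [0, 0, 0], [0, 0, 0]], hand=[1, 1, 1, 1])

```text
clock: 15.88
position: [0.4763, 0.0629, 0.3337]
ee_rot: [0.0, 0.03, 1.0, -0.0]
contact_force: [-0.8, 0.3, -0.3]
width: 0.0855
gripper_force: 0.0
```

```bash
cat >> h.py <<'E'
def glue(im,name,st,z):
    hsv=cv2.cvtColor(im,cv2.COLOR_RGB2HSV);m=cv2.inRange(hsv,(27,150,90),(36,255,255))
    n,l,sx,_=cv2.connectedComponentsWithStats(m,connectivity=8)
    for i in range(1,n):
        if sx[i,4]<25: continue
        ys,xs=np.where(l==i);P=np.array([atz(name,u,v,z,st)[:2]*1000 for u,v in zip(xs,ys)])
        (c,(a,b),th)=cv2.minAreaRect(P.astype(np.float32)); d=np.linalg.svd(P-P.mean(0))[2][0]; d=d*np.sign(d[np.argmax(abs(d))]);t=(P-P.mean(0))@d
        print('glue',np.round((P.mean(0)+d*(t.max()+t.min())/2),1),'L',round(float(np.ptp(t)),1),'ang',np.arctan2(d[1],d[0]).round(3),'n',sx[i,4])
E
python3 -c "
from h import *
s=pose();a=snap('wrist','w4');glue(a,'wrist',s,.028);tgt(475.8,62,178,1.512)"
```

```text
t 15.8833 pos [476.3  62.9 333.7] yaw 1.5115 z [ 8.e-04 -4.e-04 -1.e+00] w 0.0855 F [-0.8  0.3 -0.3] q6 -1.52
glue [429.5  63.6] L 67.2 ang -0.062 n 168
glue [420.7 170.4] L 18.9 ang 0.017 n 69
glue [524.3  57.4] L 52.3 ang -0.075 n 76
glue [545.1 172. ] L 20.4 ang 0.0 n 49
to go lin [-0.0008 -0.0006 -0.3113] ang [0.007 0.007 0.021]
```

carry_out(linear=[[0, -0.002, -0.055], [0, 0, -0.055], [0, 0, -0.055], [0, 0, -0.055], [0, 0, -0.055], [0, 0, -0.018], [0, 0, -0.018], [0, 0, 0]], angular=[[0, 0, 0], [0, 0, 0], [0, 0, 0], [0, 0, 0], [0, 0, 0], [0, 0, 0], [0, 0, 0], [0, 0, 0]], hand=[1, 1, 1, 1, 1, 1, 1, 0])

```text
clock: 16.6
position: [0.4762, 0.0607, 0.177]
ee_rot: [-0.001, 0.031, 1.0, -0.0]
contact_force: [-0.3, -0.5, 0.6]
width: 0.0757
gripper_force: 0.0
```

carry_out(linear=[[0, 0, 0], [0, 0, 0], [0, 0, 0], [0, 0, 0], [0, 0, 0.05], [0, 0, 0.08], [0, 0, 0.08], [0, 0, 0.08]], angular=[[0, 0, 0], [0, 0, 0], [0, 0, 0], [0, 0, 0], [0, 0, 0], [0, 0, 0], [0, 0, 0], [0, 0, 0]], hand=[0, 0, 0, 0, 0, 0, 0, 0])

```text
clock: 17.27
position: [0.4757, 0.0614, 0.3249]
ee_rot: [-0.0, 0.03, 1.0, 0.0]
contact_force: [1.5, -0.2, -1.6]
width: 0.0313
gripper_force: 40.6
```

carry_out(linear=[[0.0134, 0.0291, 0], [0.0134, 0.0291, 0], [0.0134, 0.0291, 0], [0.0134, 0.0291, 0], [0.0134, 0.0291, 0], [0.0134, 0.0291, 0], [0.0134, 0.0291, 0], [0.0134, 0.0291, 0]], angular=[[0, 0, -0.9355], [0, 0, -0.9355], [0, 0, -0.9355], [0, 0, -0.9355], [0, 0, -0.9355], [0, 0, -0.9355], [0, 0, -0.9355], [0, 0, -0.9355]], hand=[0, 0, 0, 0, 0, 0, 0, 0])

```text
clock: 17.93
position: [0.5299, 0.1785, 0.3234]
ee_rot: [0.0, 0.325, 0.946, 0.0]
contact_force: [0.0, 0.2, -1.9]
width: 0.0313
gripper_force: 40.6
```

carry_out(linear=[[0.0134, 0.0291, 0], [0.0134, 0.0291, 0], [0.0134, 0.0291, 0], [0.0134, 0.0291, 0], [0.0134, 0.0291, 0], [0.0134, 0.0291, 0], [0.0134, 0.0291, 0], [0.0134, 0.0291, 0]], angular=[[0, 0, -0.9355], [0, 0, -0.9355], [0, 0, -0.9355], [0, 0, -0.9355], [0, 0, -0.9355], [0, 0, -0.9355], [0, 0, -0.9355], [0, 0, -0.9355]], hand=[0, 0, 0, 0, 0, 0, 0, 0])

```text
clock: 18.6
position: [0.5835, 0.2949, 0.3233]
ee_rot: [0.0, 0.59, 0.808, 0.0]
contact_force: [-0.0, -0.6, -1.1]
width: 0.031
gripper_force: 40.6
```

carry_out(linear=[[0.0134, 0.0291, 0], [0.0134, 0.0291, 0], [0.0134, 0.0291, 0], [0.0134, 0.0291, 0], [0, 0, 0], [0, 0, 0]], angular=[[0, 0, -0.9355], [0, 0, -0.9355], [0, 0, -0.9355], [0, 0, -0.9355], [0, 0, 0], [0, 0, 0]], hand=[0, 0, 0, 0, 0, 0])

```text
clock: 19.1
position: [0.61, 0.3528, 0.3228]
ee_rot: [0.0, 0.701, 0.713, -0.0]
contact_force: [-0.6, 0.5, -0.6]
width: 0.0311
gripper_force: 40.6
```

```bash
python3 -c "
from h import *
s=pose();tgt(610.1,352.7,208.5,.0154)"
```

```text
t 19.1 pos [610.  352.8 322.8] yaw 0.0161 z [-3.e-04 -6.e-04 -1.e+00] w 0.0311 F [-0.6  0.5 -0.6] q6 0.41
to go lin [ 1.000e-04 -2.000e-04 -2.285e-01] ang [ 0.007 -0.004 -0.008]
```

carry_out(linear=[[0, 0, -0.05], [0, 0, -0.05], [0, 0, -0.05], [0, 0, -0.05], [0, 0, -0.014], [0, 0, -0.0145], [0, 0, 0], [0, 0, 0]], angular=[[0, 0, 0], [0, 0, 0], [0, 0, 0], [0, 0, 0], [0, 0, 0], [0, 0, 0], [0, 0, 0], [0, 0, 0]], hand=[0, 0, 0, 0, 0, 0, 0, 0.65])

```text
clock: 19.77
position: [0.6107, 0.3521, 0.2104]
ee_rot: [0.001, 0.702, 0.712, 0.001]
contact_force: [0.9, -0.1, 1.4]
width: 0.0421
gripper_force: 0.0
```

carry_out(linear=[[0, 0, 0], [0, 0, 0], [0, 0, 0.03], [0, 0, 0.06], [0, 0, 0.08], [0, 0, 0.08], [-0.012, -0.0181, 0], [-0.012, -0.0181, 0]], angular=[[0, 0, 0], [0, 0, 0], [0, 0, 0], [0, 0, 0], [0, 0, 0], [0, 0, 0], [0, 0, 0.9825], [0, 0, 0.9825]], hand=[0.65, 0.65, 0.65, 0.65, 0.8, 1, 1, 1])

```text
clock: 20.43
position: [0.5992, 0.3347, 0.3383]
ee_rot: [0.002, 0.643, 0.766, 0.004]
contact_force: [-0.8, 0.2, -0.5]
width: 0.0854
gripper_force: 0.0
```

carry_out(linear=[[-0.012, -0.0181, 0], [-0.012, -0.0181, 0], [-0.012, -0.0181, 0], [-0.012, -0.0181, 0], [-0.012, -0.0181, 0], [-0.012, -0.0181, 0], [-0.012, -0.0181, 0], [-0.012, -0.0181, 0]], angular=[[0, 0, 0.9825], [0, 0, 0.9825], [0, 0, 0.9825], [0, 0, 0.9825], [0, 0, 0.9825], [0, 0, 0.9825], [0, 0, 0.9825], [0, 0, 0.9825]], hand=[1, 1, 1, 1, 1, 1, 1, 1])

```text
clock: 21.1
position: [0.5501, 0.2614, 0.3342]
ee_rot: [0.0, 0.374, 0.927, 0.0]
contact_force: [0.2, -0.0, -0.7]
width: 0.0852
gripper_force: 0.0
```

carry_out(linear=[[-0.012, -0.0181, 0], [-0.012, -0.0181, 0], [-0.012, -0.0181, 0], [-0.012, -0.0181, 0], [-0.012, -0.0181, 0], [-0.012, -0.0181, 0], [-0.012, -0.0181, 0], [-0.012, -0.0181, 0]], angular=[[0, 0, 0.9825], [0, 0, 0.9825], [0, 0, 0.9825], [0, 0, 0.9825], [0, 0, 0.9825], [0, 0, 0.9825], [0, 0, 0.9825], [0, 0, 0.9825]], hand=[1, 1, 1, 1, 1, 1, 1, 1])

```text
clock: 21.77
position: [0.5021, 0.189, 0.3342]
ee_rot: [0.001, 0.069, 0.998, 0.0]
contact_force: [0.1, 0.4, -0.1]
width: 0.0853
gripper_force: 0.0
```

carry_out(linear=[[-0.012, -0.0181, 0], [-0.012, -0.0181, 0], [0, 0, 0], [0, 0, 0]], angular=[[0, 0, 0.9825], [0, 0, 0.9825], [0, 0, 0], [0, 0, 0]], hand=[1, 1, 1, 1])

```text
clock: 22.1
position: [0.4903, 0.1712, 0.3342]
ee_rot: [0.001, -0.006, 1.0, 0.0]
contact_force: [0.1, 0.2, -0.6]
width: 0.0853
gripper_force: 0.0
```

```bash
python3 -c "
from h import *
s=pose();a=snap('wrist','w5');glue(a,'wrist',s,.028);tgt(490.3,171.9,178,1.588)"
```

```text
t 22.1 pos [490.3 171.2 334.2] yaw 1.5828 z [ 1.5e-03  6.0e-04 -1.0e+00] w 0.0853 F [ 0.1  0.2 -0.6] q6 -1.38
glue [550.7 172.6] L 39.5 ang 0.013 n 78
to go lin [-0.0007  0.0008 -0.3123] ang [-0.009  0.02   0.058]
```

carry_out(linear=[[0, 0, -0.055], [0, 0, -0.055], [0, 0, -0.055], [0, 0, -0.055], [0, 0, -0.055], [0, 0, -0.019], [0, 0, -0.018], [0, 0, 0]], angular=[[0, 0, 0.05], [0, 0, 0], [0, 0, 0], [0, 0, 0], [0, 0, 0], [0, 0, 0], [0, 0, 0], [0, 0, 0]], hand=[1, 1, 1, 1, 1, 1, 1, 0])

```text
clock: 22.82
position: [0.4905, 0.1716, 0.1765]
ee_rot: [-0.001, -0.009, 1.0, -0.0]
contact_force: [0.8, -0.4, 0.5]
width: 0.0752
gripper_force: 0.0
```

carry_out(linear=[[0, 0, 0], [0, 0, 0], [0, 0, 0], [0, 0, 0], [0, 0, 0.05], [0, 0, 0.08], [0, 0, 0.08], [0, 0, 0.08]], angular=[[0, 0, 0], [0, 0, 0], [0, 0, 0], [0, 0, 0], [0, 0, 0], [0, 0, 0], [0, 0, 0], [0, 0, 0]], hand=[0, 0, 0, 0, 0, 0, 0, 0])

```text
clock: 23.48
position: [0.4897, 0.1712, 0.3246]
ee_rot: [-0.0, -0.009, 1.0, 0.0]
contact_force: [1.0, 0.3, -1.5]
width: 0.0315
gripper_force: 41.0
```

carry_out(linear=[[-0.0064, 0.0179, 0], [-0.0064, 0.0179, 0], [-0.0064, 0.0179, 0], [-0.0064, 0.0179, 0], [-0.0064, 0.0179, 0], [-0.0064, 0.0179, 0], [-0.0064, 0.0179, 0], [-0.0064, 0.0179, 0]], angular=[[0, 0, -0.983], [0, 0, -0.983], [0, 0, -0.983], [0, 0, -0.983], [0, 0, -0.983], [0, 0, -0.983], [0, 0, -0.983], [0, 0, -0.983]], hand=[0, 0, 0, 0, 0, 0, 0, 0])

```text
clock: 24.15
position: [0.4642, 0.2432, 0.3231]
ee_rot: [0.0, 0.302, 0.953, 0.0]
contact_force: [0.5, 1.2, -1.5]
width: 0.0309
gripper_force: 41.1
```

carry_out(linear=[[-0.0064, 0.0179, 0], [-0.0064, 0.0179, 0], [-0.0064, 0.0179, 0], [-0.0064, 0.0179, 0], [-0.0064, 0.0179, 0], [-0.0064, 0.0179, 0], [-0.0064, 0.0179, 0], [-0.0064, 0.0179, 0]], angular=[[0, 0, -0.983], [0, 0, -0.983], [0, 0, -0.983], [0, 0, -0.983], [0, 0, -0.983], [0, 0, -0.983], [0, 0, -0.983], [0, 0, -0.983]], hand=[0, 0, 0, 0, 0, 0, 0, 0])

```text
clock: 24.82
position: [0.4387, 0.3148, 0.3231]
ee_rot: [0.0, 0.582, 0.813, 0.0]
contact_force: [-0.5, 0.3, -1.7]
width: 0.0316
gripper_force: 41.1
```

carry_out(linear=[[-0.0064, 0.0179, 0], [-0.0064, 0.0179, 0], [-0.0064, 0.0179, 0], [-0.0064, 0.0179, 0], [0, 0, 0], [0, 0, 0]], angular=[[0, 0, -0.983], [0, 0, -0.983], [0, 0, -0.983], [0, 0, -0.983], [0, 0, 0], [0, 0, 0]], hand=[0, 0, 0, 0, 0, 0])

```text
clock: 25.32
position: [0.426, 0.3504, 0.323]
ee_rot: [0.0, 0.7, 0.714, 0.0]
contact_force: [-0.5, -0.6, -1.1]
width: 0.0311
gripper_force: 41.1
```

```bash
python3 -c "
from h import *
s=pose();tgt(426.1,349.9,208.5,.0154)"
```

```text
t 25.3167 pos [426.  350.4 323. ] yaw 0.0197 z [ 6.e-04 -1.e-04 -1.e+00] w 0.0311 F [-0.5 -0.6 -1.1] q6 0.54
to go lin [ 1.000e-04 -9.000e-04 -2.289e-01] ang [ 0.001  0.008 -0.054]
```

carry_out(linear=[[0, -0.0009, -0.05], [0, 0, -0.05], [0, 0, -0.05], [0, 0, -0.05], [0, 0, -0.014], [0, 0, -0.0145], [0, 0, 0], [0, 0, 0]], angular=[[0, 0, -0.05], [0, 0, 0], [0, 0, 0], [0, 0, 0], [0, 0, 0], [0, 0, 0], [0, 0, 0], [0, 0, 0]], hand=[0, 0, 0, 0, 0, 0, 0, 0.65])

```text
clock: 25.98
position: [0.4271, 0.35, 0.2097]
ee_rot: [0.0, 0.702, 0.712, 0.001]
contact_force: [-1.1, 0.2, 0.8]
width: 0.0422
gripper_force: 0.0
```

carry_out(linear=[[0, 0, 0], [0, 0, 0], [0, 0, 0.03], [0, 0, 0.06], [0, 0, 0.08], [0, 0, 0.08], [0.032, -0.0471, 0.021], [0.032, -0.0471, 0.021]], angular=[[0, 0, 0], [0, 0, 0], [0, 0, 0], [0, 0, 0], [0, 0, 0], [0, 0, 0], [0, 0, 0], [0, 0, 0]], hand=[0.65, 0.65, 0.65, 0.65, 0.8, 1, 1, 1])

```text
clock: 26.65
position: [0.4585, 0.3034, 0.358]
ee_rot: [0.001, 0.701, 0.713, 0.003]
contact_force: [0.6, -0.1, -0.2]
width: 0.0857
gripper_force: 0.0
```

carry_out(linear=[[0.032, -0.0471, 0.021], [0.032, -0.0471, 0.021], [0.032, -0.0471, 0.021], [0.032, -0.0471, 0.021], [0.032, -0.0471, 0.021], [0.032, -0.0471, 0.021], [0.032, -0.0471, 0.021], [0.032, -0.0471, 0.021]], angular=[[0, 0, -0.025], [0, 0, -0.025], [0, 0, -0.025], [0, 0, -0.025], [0, 0, -0.025], [0, 0, -0.025], [0, 0, -0.025], [0, 0, -0.025]], hand=[1, 1, 1, 1, 1, 1, 1, 1])

```text
clock: 27.32
position: [0.5868, 0.113, 0.4394]
ee_rot: [0.0, 0.708, 0.706, 0.0]
contact_force: [0.4, -0.3, -0.5]
width: 0.0855
gripper_force: 0.0
```

carry_out(linear=[[0.032, -0.0471, 0.021], [0.032, -0.0471, 0.021], [0.032, -0.0471, 0.021], [0.032, -0.0471, 0.021], [0, 0, 0], [0, 0, 0], [0, 0, 0]], angular=[[0, 0, 0], [0, 0, 0], [0, 0, 0], [0, 0, 0], [0, 0, 0], [0, 0, 0], [0, 0, 0]], hand=[1, 1, 1, 1, 1, 1, 1])

```text
clock: 27.9
position: [0.65, 0.0204, 0.4801]
ee_rot: [-0.001, 0.708, 0.706, -0.0]
contact_force: [-0.5, 0.8, 0.7]
width: 0.0856
gripper_force: 0.0
```

```bash
python3 - <<'E'
from h import *
st=pose(); a=snap('wrist','w6')
json.dump({k:list(st[k]) for k in('position','ee_rot')},open('w6.json','w'))
E
```

```text
t 27.9 pos [650.   20.4 480.1] yaw -0.0034 z [-9.e-04  8.e-04 -1.e+00] w 0.0856 F [-0.5  0.8  0.7] q6 -0.07
```

carry_out(linear=[[0, -0.04, 0], [0, -0.04, 0], [0, -0.04, 0], [0, -0.04, 0], [0, 0, 0], [0, 0, 0], [0, 0, 0]], angular=[[0, 0, 0], [0, 0, 0], [0, 0, 0], [0, 0, 0], [0, 0, 0], [0, 0, 0], [0, 0, 0]], hand=[1, 1, 1, 1, 1, 1, 1])

```text
clock: 28.53
position: [0.6499, -0.0585, 0.4803]
ee_rot: [-0.001, 0.708, 0.706, 0.0]
contact_force: [-0.1, -0.2, 0.3]
width: 0.0855
gripper_force: 0.0
```

```bash
python3 - <<'E'
from h import *
st=pose(); b=snap('wrist','w7')
json.dump({k:list(st[k]) for k in('position','ee_rot')},open('w7.json','w'))
a=cv2.imread('pics/w6.png')[:290,140:340];b=cv2.imread('pics/w7.png')[:290,140:340]
cv2.imwrite('pics/cl.png',np.hstack([cv2.resize(x,None,fx=2,fy=2,interpolation=cv2.INTER_CUBIC) for x in(a,b)]))
E
```

```text
t 28.5333 pos [649.9 -58.5 480.3] yaw -0.0021 z [-4.0e-04  1.1e-03 -1.0e+00] w 0.0855 F [-0.1 -0.2  0.3] q6 -0.19
```

View pics/cl.png

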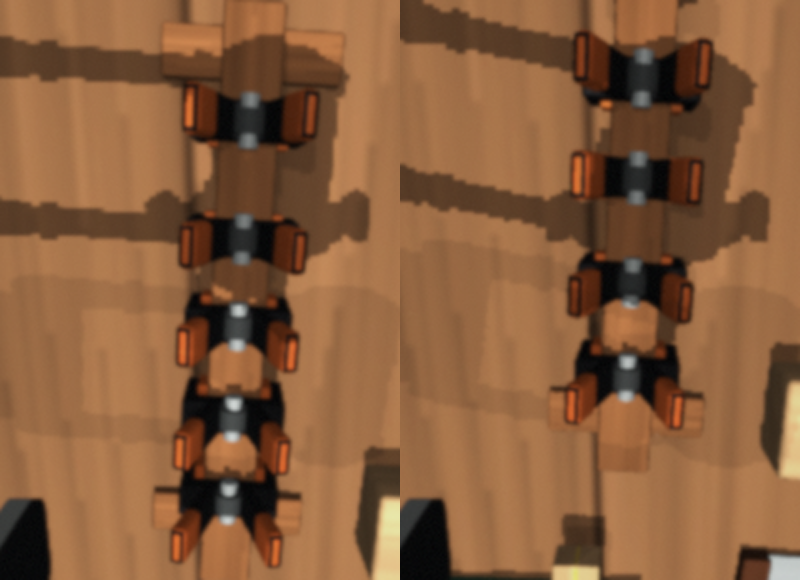

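```bash
python3 - <<'E'
from h import *
S6=wst('w6');S7=wst('w7');n=lambda p:(140+p[0]/2,p[1]/2)
L={'A':((190,107),(311,113)),'B':((186,247),(299,251)),'C':((182,346),(291,352)),'D':((180,452),(283,454)),'E':((178,546),(275,548))}
Rr={'B':((182,57),(304,64)),'C':((178,174),(297,180)),'D':((174,296),(286,300)),'E':((172,405),(277,409))}
for k in L:
    if k in Rr:
        print(k,[tri(('wrist',*n(a),S6),('wrist',*n(b),S7)) for a,b in zip(L[k],Rr[k])])
    q=[atz('wrist',*n(a),.144,S6)*1000 for a in L[k]];c=(q[0]+q[1])/2;d=q[1]-q[0];print(k,'w6',c.round(1)[:2],'w',d.round(1))
    if k in Rr:
        q=[atz('wrist',*n(a),.144,S7)*1000 for a in Rr[k]];c=(q[0]+q[1])/2;d=q[1]-q[0];print(k,'w7',c.round(1)[:2],'w',d.round(1))
print('pins',[ (tri(('wrist',*n(a),S6),('wrist',*n(b),S7))) for a,b in [((242,238),(242,70)),((238,327),(237,180)),((233,418),(232,285)),((229,501),(227,378))]])
g=(manip.get_image('top'));glue(g,'top',None,.058)
E
```

```text
A w6 [653.9 123.8] w [52.  -2.6  0. ]
B [(array([624.7,  65.9, 143.8]), np.float64(0.5143268739959055)), (array([676.5,  63.6, 140.5]), np.float64(0.3915325868950342))]
B w6 [650.3  65. ] w [51.5 -2.   0. ]
B w7 [650.7  64.5] w [51.4 -2.8  0. ]
C [(array([621.4,  18.9, 141.7]), np.float64(0.6202217783114388)), (array([673.9,  16.3, 143.7]), np.float64(1.2522113467632472))]
C w6 [647.3  17.9] w [52.  -3.1  0. ]
C w7 [648.2  17.6] w [52.6 -2.7  0. ]
D [(array([618.4, -35.4, 143.5]), np.float64(0.2569200541124202)), (array([670.6, -38. , 140.5]), np.float64(0.36008385607345633))]
D w6 [644.4 -35.8] w [51.6 -1.3  0. ]
D w7 [644.5 -36.3] w [52.2 -2.   0. ]
E [(array([615.6, -89.7, 142.2]), np.float64(0.2722212876857903)), (array([667.3, -93.2, 138.8]), np.float64(0.2927047077668666))]
E w6 [641.4 -89.3] w [50.9 -1.3  0. ]
E w7 [641.4 -90.2] w [51.5 -2.2  0. ]
pins [(array([650.2,  66.4, 104.3]), np.float64(0.2646360722853514)), (array([647.6,  16.1,  87.4]), np.float64(0.04669688546434916)), (array([644.5, -39.8,  83. ]), np.float64(0.17066949280528768)), (array([641.5, -93.4,  84.7]), np.float64(0.22105793945293054))]
glue [ 317.1 -232.3] L 61.9 ang -0.176 n 225
```

carry_out(linear=[[-0.0021, -0.0078, -0.045], [-0.0021, -0.0078, -0.045], [-0.0021, -0.0078, -0.045], [-0.0021, -0.0078, -0.045], [-0.0021, -0.0078, -0.045], [-0.0021, -0.0078, -0.045], [-0.0021, -0.0078, -0.045], [-0.0021, -0.0078, -0.045]], angular=[[0, 0, -0.083], [0, 0, -0.083], [0, 0, -0.083], [0, 0, -0.083], [0, 0, -0.083], [0, 0, -0.083], [0, 0, -0.083], [0, 0, -0.083]], hand=[1, 1, 1, 1, 1, 1, 1, 1])

```text
clock: 29.3
position: [0.6418, -0.0899, 0.2995]
ee_rot: [0.0, 0.726, 0.687, 0.0]
contact_force: [0.3, -0.2, 0.1]
width: 0.0853
gripper_force: 0.0
```

carry_out(linear=[[0, 0, -0.02], [0, 0, -0.02], [0, 0, 0], [0, 0, 0], [0, 0, 0], [0, 0, 0], [0, 0, 0], [0, 0, 0]], angular=[[0, 0, 0], [0, 0, 0], [0, 0, 0], [0, 0, 0], [0, 0, 0], [0, 0, 0], [0, 0, 0], [0, 0, 0]], hand=[1, 1, 0, 0, 0, 0, 0, 0], force=50)

```text
clock: 29.97
position: [0.6432, -0.0912, 0.2877]
ee_rot: [0.004, 0.727, 0.687, 0.002]
contact_force: [-3.7, 0.7, 21.0]
width: 0.025
gripper_force: 50.7
```

```bash
python3 -c "
from h import *
pose();tgt(641.4,-89.8,280,-.055)"
```

```text
t 29.9667 pos [643.2 -91.2 287.7] yaw -0.0558 z [ 0.0095 -0.0029 -1.    ] w 0.025 F [-3.7  0.7 21. ] q6 -0.19
to go lin [-0.0035  0.0028 -0.0154] ang [0.037 0.118 0.011]
```

carry_out(linear=[[0, 0, 0.015], [0, 0, 0.025], [0, 0, 0.04], [0, 0, 0.05], [0, 0, 0.05], [0, 0, 0.06], [0, 0, 0], [0, 0, 0]], angular=[[0, 0, 0], [0, 0, 0], [0, 0, 0], [0, 0, 0], [0, 0, 0], [0, 0, 0], [0, 0, 0], [0, 0, 0]], hand=[0, 0, 0, 0, 0, 0, 0, 0])

```text
clock: 30.63
position: [0.6423, -0.0909, 0.4037]
ee_rot: [0.003, 0.727, 0.687, 0.002]
contact_force: [0.1, -0.2, -1.5]
width: 0.0248
gripper_force: 49.6
```

```bash
python3 -c "
from h import *
pose();a=snap('wrist','w8');b=snap('scene','s1')
cv2.imwrite('pics/m2.png',np.hstack([cv2.resize(a,(480,360)),cv2.resize(b[150:384,130:340],(320,360),interpolation=cv2.INTER_CUBIC)])[:,:,::-1])"
```

```text
t 30.6333 pos [642.3 -90.9 403.7] yaw -0.0561 z [ 0.0066 -0.0016 -1.    ] w 0.0248 F [ 0.1 -0.2 -1.5] q6 -0.19
```

View pics/m2.png

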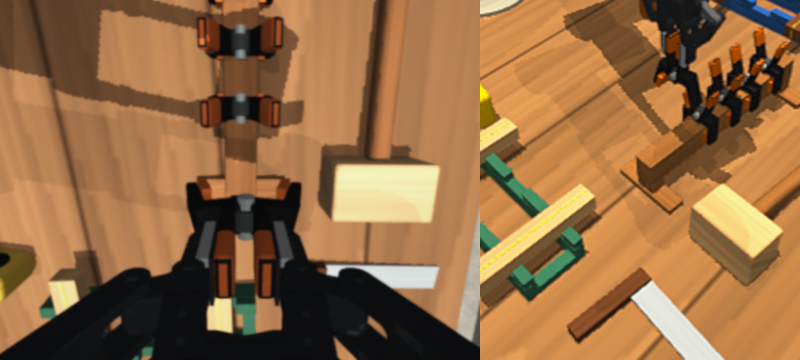

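carry_out(linear=[[-0.0085, -0.0478, 0], [-0.0085, -0.0478, 0], [-0.0085, -0.0478, 0], [-0.0085, -0.0478, 0], [-0.0085, -0.0478, 0], [-0.0085, -0.0478, 0], [-0.0085, -0.0478, 0], [-0.0085, -0.0478, 0]], angular=[[0, 0.01, 0.03], [0, 0.01, 0.03], [0, 0.01, 0.03], [0, 0.01, 0.03], [0, 0.01, 0.03], [0, 0.01, 0.03], [0, 0.01, 0.03], [0, 0.01, 0.03]], hand=[0, 0, 0, 0, 0, 0, 0, 0])

```text
clock: 31.4
position: [0.6074, -0.2831, 0.3982]
ee_rot: [-0.004, 0.72, 0.694, -0.003]
contact_force: [0.2, 0.5, -1.7]
width: 0.0245
gripper_force: 49.6
```

carry_out(linear=[[-0.0085, -0.0478, 0], [-0.0085, -0.0478, 0], [0, 0, 0], [0, 0, 0], [0, 0, 0]], angular=[[0, 0, 0.02], [0, 0, 0.02], [0, 0, 0], [0, 0, 0], [0, 0, 0]], hand=[0, 0, 0, 0, 0])

```text
clock: 31.82
position: [0.5993, -0.3296, 0.3987]
ee_rot: [-0.004, 0.719, 0.695, -0.002]
contact_force: [-0.2, 0.1, -0.7]
width: 0.0252
gripper_force: 49.6
```

```bash
python3 - <<'E'
from h import *
pose();tgt(599.9,-329.9,270,-.034)
b=snap('wrist','w9');c=snap('top','t3')
B=cv2.resize(c[120:290,95:400],(480,268),interpolation=cv2.INTER_CUBIC)
A=cv2.resize(b[:,100:420],(320,384))
out=np.zeros((384,800,3),np.uint8);out[:268,:480]=B;out[:,480:]=A
cv2.imwrite('pics/m3.png',out[:,:,::-1])
E
```

```text
t 31.8167 pos [ 599.3 -329.6  398.7] yaw -0.0343 z [-0.0085  0.0025 -1.    ] w 0.0252 F [-0.2  0.1 -0.7] q6 -0.57
to go lin [ 0.0012 -0.0005 -0.2575] ang [-0.031 -0.106  0.004]
```

View pics/m3.png

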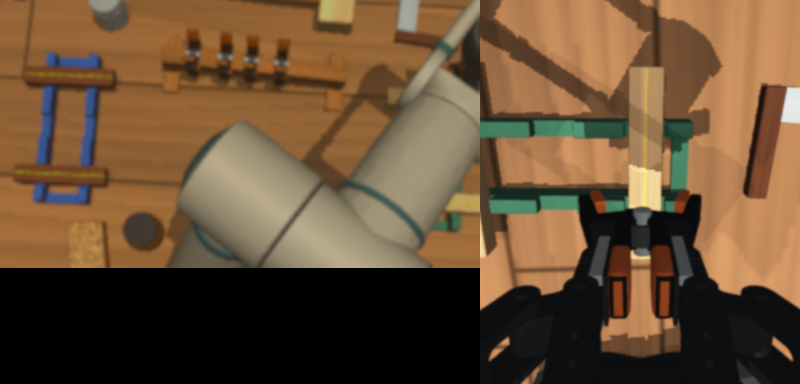

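```bash
python3 - <<'E'
from h import *
s=manip.get_state()
for u,v in[(268,70),(266,150),(265,200)]: print(atz('wrist',u,v,.058,s).round(4))
im=cv2.imread('pics/w9.png')[60:215,230:300]
cv2.imwrite('pics/z.png',cv2.resize(im,None,fx=4,fy=4,interpolation=cv2.INTER_CUBIC))
E
```

```text
[ 0.6065 -0.2374  0.058 ]
[ 0.6027 -0.3088  0.058 ]
[ 0.6002 -0.3589  0.058 ]
```

View pics/z.png

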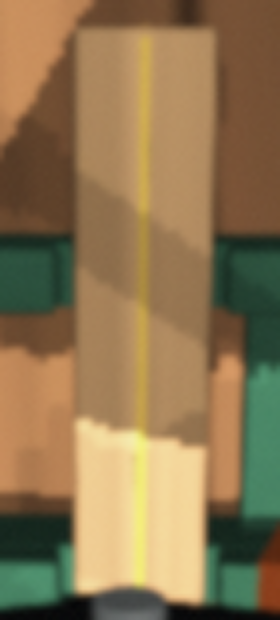

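carry_out(linear=[[0.0034, -0.0005, 0], [0, 0, -0.05], [0, 0, -0.05], [0, 0, -0.05], [0, 0, -0.04], [0, 0, -0.03], [0, 0, -0.02], [0, 0, 0]], angular=[[-0.03, -0.1, 0], [0, 0, 0], [0, 0, 0], [0, 0, 0], [0, 0, 0], [0, 0, 0], [0, 0, 0], [0, 0, 0]], hand=[0, 0, 0, 0, 0, 0, 0, 0])

```text
clock: 32.58
position: [0.6008, -0.3291, 0.2778]
ee_rot: [-0.001, 0.719, 0.695, -0.001]
contact_force: [-0.8, -0.7, -1.1]
width: 0.0249
gripper_force: 49.6
```

carry_out(linear=[[0, 0, -0.007], [0, 0, -0.006], [0, 0, 0], [0, 0, 0]], angular=[[0, 0, 0], [0, 0, 0], [0, 0, 0], [0, 0, 0]], hand=[0, 0, 0, 0])

```text
clock: 32.92
position: [0.6014, -0.3304, 0.2747]
ee_rot: [0.002, 0.719, 0.695, -0.0]
contact_force: [-0.5, -0.1, -0.6]
width: 0.0252
gripper_force: 49.6
```

```bash
python3 - <<'E'
from h import *
pose()
E
```

```text
t 32.9167 pos [ 601.4 -330.4  274.7] yaw -0.0339 z [ 0.003  -0.0034 -1.    ] w 0.0252 F [-0.5 -0.1 -0.6] q6 -0.57
```

carry_out(linear=[[0, 0, -0.005], [0, 0, 0], [0, 0, 0]], angular=[[0, 0, 0], [0, 0, 0], [0, 0, 0]], hand=[0, 0, 0])

```text
clock: 33.17
position: [0.6011, -0.3303, 0.2715]
ee_rot: [0.002, 0.719, 0.695, -0.0]
contact_force: [-0.0, 0.3, -0.8]
width: 0.0247
gripper_force: 49.6
```

carry_out(linear=[[0, 0, -0.005], [0, 0, 0], [0, 0, 0]], angular=[[0, 0, 0], [0, 0, 0], [0, 0, 0]], hand=[0, 0, 0])

```text
clock: 33.42
position: [0.6011, -0.3303, 0.271]
ee_rot: [0.002, 0.719, 0.695, -0.0]
contact_force: [-3.3, 1.6, 7.4]
width: 0.0249
gripper_force: 50.8
```

carry_out(linear=[[0, 0, 0], [0, 0, 0], [0, 0, 0], [0, 0, 0], [0, 0, 0.015], [0, 0, 0.05], [0, 0, 0.06], [0, 0, 0.07]], angular=[[0, 0, 0], [0, 0, 0], [0, 0, 0], [0, 0, 0], [0, 0, 0], [0, 0, 0], [0, 0, 0], [0, 0, 0]], hand=[1, 1, 1, 1, 1, 1, 1, 1])

```text
clock: 34.08
position: [0.6009, -0.3301, 0.3661]
ee_rot: [-0.0, 0.719, 0.695, -0.001]
contact_force: [0.4, -0.3, -1.0]
width: 0.0854
gripper_force: 0.0
```

carry_out(linear=[[0, 0, 0.07], [0.0109, 0.0735, 0], [0.0109, 0.0735, 0], [0.0109, 0.0735, 0], [0.0109, 0.0735, 0], [0.0109, 0.0735, 0], [0.0109, 0.0735, 0], [0.0109, 0.0735, 0]], angular=[[0, 0, 0], [0, 0, -0.033], [0, 0, -0.033], [0, 0, -0.033], [0, 0, -0.033], [0, 0, -0.033], [0, 0, -0.033], [0, 0, -0.033]], hand=[1, 1, 1, 1, 1, 1, 1, 1])

```text
clock: 34.75
position: [0.6393, -0.0713, 0.4022]
ee_rot: [0.002, 0.726, 0.688, 0.0]
contact_force: [0.5, 0.0, 0.1]
width: 0.0856
gripper_force: 0.0
```

carry_out(linear=[[0.0109, 0.0735, 0], [0, 0, 0], [0, 0, 0], [0, 0, 0]], angular=[[0, 0, -0.033], [0, 0, 0], [0, 0, 0], [0, 0, 0]], hand=[1, 1, 1, 1])

```text
clock: 35.08
position: [0.6448, -0.0364, 0.4018]
ee_rot: [0.002, 0.726, 0.688, -0.0]
contact_force: [-0.5, 0.1, -1.0]
width: 0.0854
gripper_force: 0.0
```

```bash
python3 - <<'E'
from h import *
pose();tgt(644.4,-36.3,280,-.055)
b=snap('top','t4');c=snap('scene','s4')
out=np.hstack([cv2.resize(b[140:300,300:420],(360,480),interpolation=cv2.INTER_CUBIC),cv2.resize(c[200:360,70:217],(440,480),interpolation=cv2.INTER_CUBIC)])
cv2.imwrite('pics/m4.png',out[:,:,::-1])
E
```

```text
t 35.0833 pos [644.8 -36.4 401.8] yaw -0.0544 z [ 0.0021 -0.0036 -1.    ] w 0.0854 F [-0.5  0.1 -1. ] q6 -0.11
to go lin [-7.000e-04  1.000e-04 -2.435e-01] ang [ 0.045  0.026 -0.007]
```

View pics/m4.png

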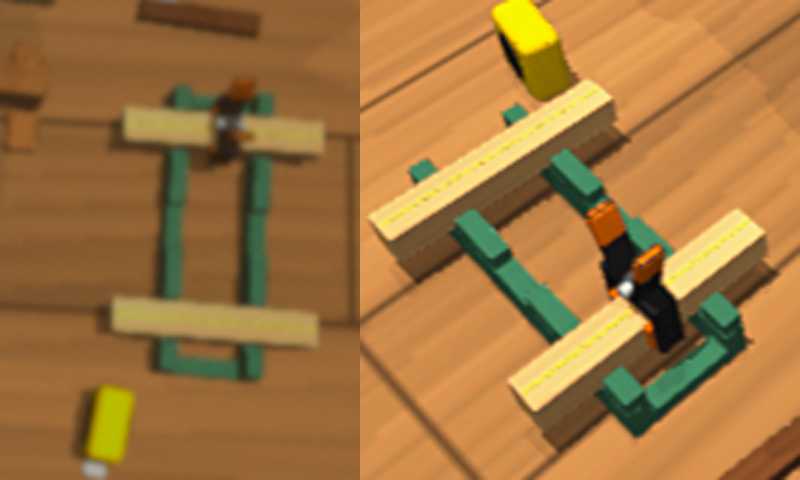

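carry_out(linear=[[0, 0, -0.055], [0, 0, -0.055], [0, 0, -0.055], [0, 0, -0.04], [0, 0, -0.02], [0, 0, -0.014], [0, 0, 0], [0, 0, 0]], angular=[[0.04, 0.02, 0], [0, 0, 0], [0, 0, 0], [0, 0, 0], [0, 0, 0], [0, 0, 0], [0, 0, 0], [0, 0, 0]], hand=[1, 1, 1, 1, 1, 1, 0, 0])

```text
clock: 35.85
position: [0.6452, -0.037, 0.2827]
ee_rot: [0.0, 0.727, 0.687, 0.001]
contact_force: [0.9, 0.4, 0.0]
width: 0.0636
gripper_force: 0.0
```

carry_out(linear=[[0, 0, 0], [0, 0, 0], [0, 0, 0], [0, 0, 0], [0, 0, 0]], angular=[[0, 0, 0], [0, 0, 0], [0, 0, 0], [0, 0, 0], [0, 0, 0]], hand=[0, 0, 0, 0, 0])

```text
clock: 36.27
position: [0.6461, -0.0366, 0.2892]
ee_rot: [0.004, 0.726, 0.687, 0.003]
contact_force: [-3.3, -0.1, 20.5]
width: 0.0255
gripper_force: 50.7
```

carry_out(linear=[[0, 0, 0.015], [0, 0, 0.025], [0, 0, 0.04], [0, 0, 0.05], [0, 0, 0.05], [0, 0, 0.06], [-0.038, -0.0479, 0], [-0.038, -0.0479, 0]], angular=[[0, 0, 0], [0, 0, 0], [0, 0, 0], [0, 0, 0], [0, 0, 0], [0, 0, 0], [0, 0, 0.022], [0, 0, 0.022]], hand=[0, 0, 0, 0, 0, 0, 0, 0])

```text
clock: 36.93
position: [0.6075, -0.0838, 0.4056]
ee_rot: [0.003, 0.724, 0.69, 0.002]
contact_force: [-0.9, -0.8, -1.9]
width: 0.0246
gripper_force: 49.5
```

carry_out(linear=[[-0.038, -0.0479, 0], [-0.038, -0.0479, 0], [-0.038, -0.0479, 0], [-0.038, -0.0479, 0], [-0.038, -0.0479, 0], [-0.038, -0.0479, 0], [-0.038, -0.0479, 0], [-0.038, -0.0479, 0]], angular=[[0, 0, 0.022], [0, 0, 0.022], [0, 0, 0.022], [0, 0, 0.022], [0, 0, 0.022], [0, 0, 0.022], [0, 0, 0.022], [0, 0, 0.022]], hand=[0, 0, 0, 0, 0, 0, 0, 0])

```text
clock: 37.6
position: [0.4537, -0.2767, 0.4032]
ee_rot: [0.001, 0.72, 0.694, 0.0]
contact_force: [0.5, -0.3, -1.1]
width: 0.0248
gripper_force: 49.5
```

carry_out(linear=[[-0.038, -0.0479, 0], [-0.038, -0.0479, 0], [0, 0, 0], [0, 0, 0], [0, 0, 0]], angular=[[0, 0, 0.022], [0, 0, 0.022], [0, 0, 0], [0, 0, 0], [0, 0, 0]], hand=[0, 0, 0, 0, 0])

```text
clock: 38.02
position: [0.4168, -0.3235, 0.4026]
ee_rot: [0.0, 0.719, 0.695, 0.001]
contact_force: [0.6, -0.6, -1.2]
width: 0.025
gripper_force: 49.6
```

```bash
cat >> h.py <<'E'
def edges(im,s,z,ys,x0):
    # lateral extent of blank: glue (yellowest column) along world-y samples
    p=manip.camera_params('wrist');T=np.eye(4);T[:3,:3]=R.from_quat(s['ee_rot'],scalar_first=True).as_matrix();T[:3,3]=s['position']
    C=np.linalg.inv(T@np.array(p['hand_eye']));xs=np.arange(x0-.03,x0+.03,.0005)
    for y in ys:
        P=np.c_[xs,np.full_like(xs,y),np.full_like(xs,z),np.ones_like(xs)]@C.T
        u=(p['fx']*P[:,0]/P[:,2]+p['cx']).astype(np.float32);v=(p['fy']*P[:,1]/P[:,2]+p['cy']).astype(np.float32)
        c=cv2.remap(im.astype(np.float32),u[:,None],v[:,None],cv2.INTER_LINEAR)[:,0]
        yl=(np.minimum(c[:,0],c[:,1])-c[:,2])/(c.sum(1)+1);w=np.clip(yl-np.percentile(yl,90),0,None)
        print('y',y,'glue x',round(float((w*xs).sum()/w.sum()*1000),1),'spread',round(float(np.sqrt((w*(xs-(w*xs).sum()/w.sum())**2).sum()/w.sum())*1000),1))
E
python3 - <<'E'
from h import *
edges(cv2.imread('pics/w9.png')[:,:,::-1],dict(position=np.array([.5993,-.3296,.3987]),ee_rot=np.array([-.004,.719,.695,-.002])),.058,[-.25,-.28,-.3],.60)
s=pose();tgt(417.3,-323.7,272,-.034)
b=snap('wrist','w10');edges(b,s,.058,[-.25,-.27,-.29],.417)
E
```

```text
y -0.25 glue x 603.1 spread 3.0
y -0.28 glue x 602.4 spread 1.4
y -0.3 glue x 601.4 spread 1.8
t 38.0167 pos [ 416.8 -323.5  402.6] yaw -0.0347 z [ 1.5e-03  3.0e-04 -1.0e+00] w 0.025 F [ 0.6 -0.6 -1.2] q6 -0.76
to go lin [ 0.001  -0.0003 -0.2612] ang [-0.004  0.019  0.009]
y -0.25 glue x 418.1 spread 3.6
y -0.27 glue x 417.8 spread 2.7
y -0.29 glue x 417.3 spread 2.4
```

carry_out(linear=[[-0.001, 0, -0.05], [0, 0, -0.05], [0, 0, -0.05], [0, 0, -0.04], [0, 0, -0.03], [0, 0, -0.02], [0, 0, -0.015], [0, 0, 0]], angular=[[0, 0, 0], [0, 0, 0], [0, 0, 0], [0, 0, 0], [0, 0, 0], [0, 0, 0], [0, 0, 0], [0, 0, 0]], hand=[0, 0, 0, 0, 0, 0, 0, 0])

```text
clock: 38.73
position: [0.4167, -0.3231, 0.2735]
ee_rot: [-0.001, 0.719, 0.695, 0.0]
contact_force: [0.2, 0.5, -0.1]
width: 0.0247
gripper_force: 49.6
```

carry_out(linear=[[0, 0, -0.005], [0, 0, -0.004], [0, 0, 0], [0, 0, 0]], angular=[[0, 0, 0], [0, 0, 0], [0, 0, 0], [0, 0, 0]], hand=[0, 0, 0, 0])

```text
clock: 39.07
position: [0.4167, -0.3237, 0.2724]
ee_rot: [0.001, 0.719, 0.695, 0.001]
contact_force: [-1.9, 2.4, 8.6]
width: 0.0249
gripper_force: 50.9
```

carry_out(linear=[[0, 0, -0.004], [0, 0, 0], [0, 0, 0]], angular=[[0, 0, 0], [0, 0, 0], [0, 0, 0]], hand=[0, 0, 0])

```text
clock: 39.32
position: [0.4166, -0.3236, 0.2721]
ee_rot: [0.002, 0.719, 0.695, 0.001]
contact_force: [-2.9, 4.2, 19.9]
width: 0.0249
gripper_force: 52.4
```

carry_out(linear=[[0, 0, 0], [0, 0, 0], [0, 0, 0], [0, 0, 0], [0, 0, 0.015], [0, 0, 0.05], [0, 0, 0.06], [0, 0, 0.07]], angular=[[0, 0, 0], [0, 0, 0], [0, 0, 0], [0, 0, 0], [0, 0, 0], [0, 0, 0], [0, 0, 0], [0, 0, 0]], hand=[1, 1, 1, 1, 1, 1, 1, 1])

```text
clock: 39.98
position: [0.4159, -0.3234, 0.3654]
ee_rot: [-0.002, 0.719, 0.695, 0.0]
contact_force: [-0.4, -0.5, 0.2]
width: 0.0856
gripper_force: 0.0
```

carry_out(linear=[[0, 0, 0.07], [0.0355, 0.0525, 0], [0.0355, 0.0525, 0], [0.0355, 0.0525, 0], [0.0355, 0.0525, 0], [0.0355, 0.0525, 0], [0.0355, 0.0525, 0], [0.0355, 0.0525, 0]], angular=[[0, 0, 0], [0, 0, -0.02], [0, 0, -0.02], [0, 0, -0.02], [0, 0, -0.02], [0, 0, -0.02], [0, 0, -0.02], [0, 0, -0.02]], hand=[1, 1, 1, 1, 1, 1, 1, 1])

```text
clock: 40.65
position: [0.5411, -0.1385, 0.4008]
ee_rot: [-0.0, 0.723, 0.691, 0.0]
contact_force: [-0.3, -0.7, 0.3]
width: 0.0854
gripper_force: 0.0
```

carry_out(linear=[[0.0355, 0.0525, 0], [0.0355, 0.0525, 0], [0.0355, 0.0525, 0], [0.0355, 0.0525, 0], [0.0355, 0.0525, 0], [0.0355, 0.0525, 0], [0, 0, 0], [0, 0, 0]], angular=[[0, 0, -0.02], [0, 0, -0.02], [0, 0, -0.02], [0, 0, -0.02], [0, 0, -0.02], [0, 0, -0.02], [0, 0, 0], [0, 0, 0]], hand=[1, 1, 1, 1, 1, 1, 1, 1])

```text
clock: 41.32
position: [0.6477, 0.0191, 0.4]
ee_rot: [-0.0, 0.725, 0.688, -0.0]
contact_force: [-0.8, -0.3, 0.2]
width: 0.0851
gripper_force: 0.0
```

```bash
python3 - <<'E'
from h import *
s=pose();tgt(647.8,17.6,284,-.055)
E
```

```text
t 41.3167 pos [647.7  19.1 400. ] yaw -0.0521 z [-6.e-04  6.e-04 -1.e+00] w 0.0851 F [-0.8 -0.3  0.2] q6 -0.03
to go lin [ 0.0003 -0.0029 -0.232 ] ang [-0.007 -0.007 -0.036]
```

carry_out(linear=[[0, -0.0029, -0.055], [0, 0, -0.055], [0, 0, -0.055], [0, 0, -0.04], [0, 0, -0.017], [0, 0, -0.01], [0, 0, 0], [0, 0, 0]], angular=[[0, 0, -0.036], [0, 0, 0], [0, 0, 0], [0, 0, 0], [0, 0, 0], [0, 0, 0], [0, 0, 0], [0, 0, 0]], hand=[1, 1, 1, 1, 1, 1, 0, 0])

```text
clock: 41.98
position: [0.6474, 0.0156, 0.2856]
ee_rot: [0.001, 0.727, 0.686, 0.001]
contact_force: [0.8, -0.2, 0.0]
width: 0.0639
gripper_force: 0.0
```

carry_out(linear=[[0, 0, 0], [0, 0, 0], [0, 0, 0], [0, 0, 0], [0, 0, 0]], angular=[[0, 0, 0], [0, 0, 0], [0, 0, 0], [0, 0, 0], [0, 0, 0]], hand=[0, 0, 0, 0, 0])

```text
clock: 42.4
position: [0.6486, 0.0159, 0.2915]
ee_rot: [0.004, 0.727, 0.686, 0.004]
contact_force: [-2.3, 0.4, 18.7]
width: 0.0249
gripper_force: 50.6
```

carry_out(linear=[[0, 0, 0.015], [0, 0, 0.025], [0, 0, 0.04], [0, 0, 0.05], [0, 0, 0.05], [0, 0, 0.06], [0, 0, 0.04], [0, 0, 0]], angular=[[0, 0, 0], [0, 0, 0], [0, 0, 0], [0, 0, 0], [0, 0, 0], [0, 0, 0], [0, 0, 0], [0, 0, 0]], hand=[0, 0, 0, 0, 0, 0, 0, 0])

```text
clock: 43.07
position: [0.6477, 0.0161, 0.4311]
ee_rot: [0.004, 0.727, 0.686, 0.004]
contact_force: [0.0, -0.1, 0.4]
width: 0.0247
gripper_force: 49.5
```

```bash
python3 - <<'E'
from h import *
s=pose();tgt(426.9,349.9,272,.0154)
E
```

```text
t 43.0667 pos [647.7  16.1 431.1] yaw -0.0576 z [ 1.200e-02 -4.000e-04 -9.999e-01] w 0.0247 F [ 0.  -0.1  0.4] q6 -0.03
to go lin [-0.4416  0.6676 -0.3183] ang [-0.001  0.151  0.912]
```

carry_out(linear=[[-0.034, 0.0514, 0], [-0.034, 0.0514, 0], [-0.034, 0.0514, 0], [-0.034, 0.0514, 0], [-0.034, 0.0514, 0], [-0.034, 0.0514, 0], [-0.034, 0.0514, 0], [-0.034, 0.0514, 0]], angular=[[0, 0, 0.07], [0, 0, 0.07], [0, 0, 0.07], [0, 0, 0.07], [0, 0, 0.07], [0, 0, 0.07], [0, 0, 0.07], [0, 0, 0.07]], hand=[0, 0, 0, 0, 0, 0, 0, 0])

```text
clock: 43.73
position: [0.5097, 0.2227, 0.4238]
ee_rot: [-0.0, 0.712, 0.703, -0.0]
contact_force: [0.6, 0.6, -1.2]
width: 0.0248
gripper_force: 49.5
```

carry_out(linear=[[-0.034, 0.0514, 0], [-0.034, 0.0514, 0], [-0.034, 0.0514, 0], [-0.034, 0.0514, 0], [-0.034, 0.0514, 0], [0, 0, 0], [0, 0, 0], [0, 0, 0]], angular=[[0, 0, 0.07], [0, 0, 0.07], [0, 0, 0.07], [0, 0, 0.07], [0, 0, 0.07], [0, 0, 0], [0, 0, 0], [0, 0, 0]], hand=[0, 0, 0, 0, 0, 0, 0, 0])

```text
clock: 44.4
position: [0.4259, 0.35, 0.4239]
ee_rot: [0.0, 0.702, 0.713, -0.0]
contact_force: [0.7, -0.1, -0.5]
width: 0.0247
gripper_force: 49.5
```

```bash
python3 - <<'E'
from h import *
s=pose();tgt(426.9,349.9,272,.0154)
b=snap('wrist','w11');edges(b,s,.058,[.37,.385,.4,.415],.426)
cv2.imwrite('pics/m5.png',cv2.resize(b,(800,600),interpolation=cv2.INTER_CUBIC)[:,:,::-1])
E
```

```text
t 44.4 pos [425.9 350.  423.9] yaw 0.0158 z [-0.e+00 -4.e-04 -1.e+00] w 0.0247 F [ 0.7 -0.1 -0.5] q6 0.55
to go lin [ 2.100e-03 -3.000e-04 -3.039e-01] ang [ 0.005 -0.001 -0.004]
y 0.37 glue x 421.2 spread 1.3
y 0.385 glue x 420.9 spread 1.3
y 0.4 glue x 420.7 spread 1.3
y 0.415 glue x 420.5 spread 1.3
```

View pics/m5.png

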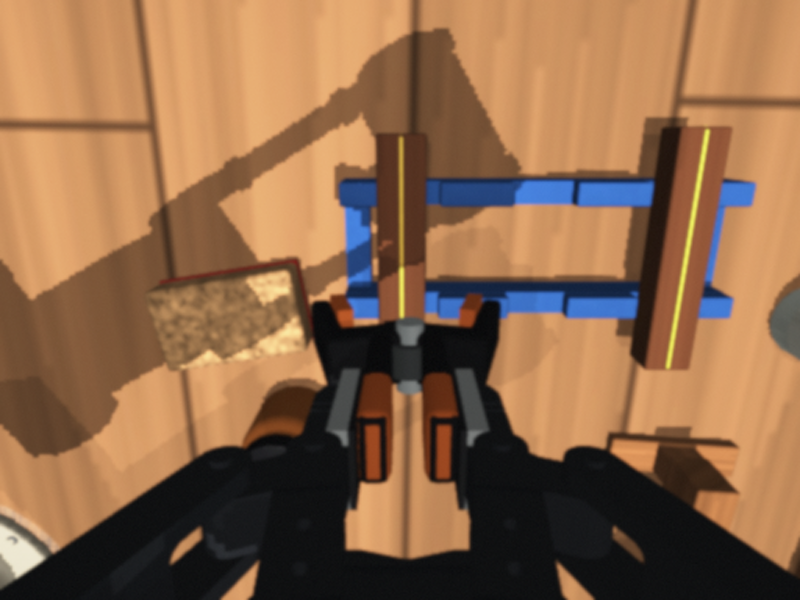

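```bash
python3 - <<'E'
from h import *
s=manip.get_state()
for u,v in[(402,136),(708,128),(668,368)]: print((atz('wrist',u*.64,v*.64,.058,s)*1000).round(1))
E
```

```text
[421.7 426.5  58. ]
[610.6 433.9  58. ]
[612.6 271.9  58. ]
```

carry_out(linear=[[-0.008, -0.008, -0.05], [0, 0, -0.05], [0, 0, -0.05], [0, 0, -0.05], [0, 0, -0.04], [0, 0, -0.03], [0, 0, -0.015], [0, 0, 0]], angular=[[0, 0, 0], [0, 0, 0], [0, 0, 0], [0, 0, 0], [0, 0, 0], [0, 0, 0], [0, 0, 0], [0, 0, 0]], hand=[0, 0, 0, 0, 0, 0, 0, 0])

```text
clock: 45.12
position: [0.4222, 0.345, 0.28]
ee_rot: [-0.001, 0.702, 0.712, -0.002]
contact_force: [-0.9, -0.0, -0.7]
width: 0.0246
gripper_force: 49.5
```

carry_out(linear=[[0, 0, -0.006], [0, 0, -0.005], [0, 0, 0], [0, 0, 0]], angular=[[0, 0, 0], [0, 0, 0], [0, 0, 0], [0, 0, 0]], hand=[0, 0, 0, 0])

```text
clock: 45.45
position: [0.4222, 0.3463, 0.2771]
ee_rot: [-0.0, 0.702, 0.712, 0.001]
contact_force: [-0.9, -0.9, -1.2]
width: 0.0246
gripper_force: 49.5
```

carry_out(linear=[[0, 0, -0.005], [0, 0, 0], [0, 0, 0]], angular=[[0, 0, 0], [0, 0, 0], [0, 0, 0]], hand=[0, 0, 0])

```text
clock: 45.7
position: [0.4223, 0.3465, 0.2749]
ee_rot: [0.0, 0.702, 0.713, 0.001]
contact_force: [0.1, -0.4, 4.6]
width: 0.0245
gripper_force: 50.2
```

carry_out(linear=[[0, 0, -0.002], [0, 0, 0], [0, 0, 0], [0, 0, 0], [0, 0, 0.015], [0, 0, 0.05], [0, 0, 0.06], [0, 0, 0.07]], angular=[[0, 0, 0], [0, 0, 0], [0, 0, 0], [0, 0, 0], [0, 0, 0], [0, 0, 0], [0, 0, 0], [0, 0, 0]], hand=[0, 1, 1, 1, 1, 1, 1, 1])

```text
clock: 46.37
position: [0.4215, 0.3459, 0.3704]
ee_rot: [-0.001, 0.702, 0.712, -0.002]
contact_force: [0.1, 0.8, 0.1]
width: 0.0852
gripper_force: 0.0
```

carry_out(linear=[[0, 0, 0.06], [0.038, -0.0469, 0], [0.038, -0.0469, 0], [0.038, -0.0469, 0], [0.038, -0.0469, 0], [0.038, -0.0469, 0], [0.038, -0.0469, 0], [0.038, -0.0469, 0]], angular=[[0, 0, 0], [0, 0, -0.073], [0, 0, -0.073], [0, 0, -0.073], [0, 0, -0.073], [0, 0, -0.073], [0, 0, -0.073], [0, 0, -0.073]], hand=[1, 1, 1, 1, 1, 1, 1, 1])

```text
clock: 47.03
position: [0.5556, 0.1808, 0.4008]
ee_rot: [-0.0, 0.716, 0.698, 0.0]
contact_force: [-0.2, -0.3, 0.3]
width: 0.085
gripper_force: 0.0
```

carry_out(linear=[[0.038, -0.0469, 0], [0.038, -0.0469, 0], [0.038, -0.0469, 0], [0.038, -0.0469, 0], [0.038, -0.0469, 0], [0, 0, 0], [0, 0, 0], [0, 0, 0]], angular=[[0, 0, -0.073], [0, 0, -0.073], [0, 0, -0.073], [0, 0, -0.073], [0, 0, -0.073], [0, 0, 0], [0, 0, 0], [0, 0, 0]], hand=[1, 1, 1, 1, 1, 1, 1, 1])

```text
clock: 47.7
position: [0.6497, 0.0649, 0.4003]
ee_rot: [-0.001, 0.726, 0.687, 0.0]
contact_force: [-0.4, 0.2, -0.2]
width: 0.0852
gripper_force: 0.0
```

```bash
python3 - <<'E'
from h import *
s=pose();tgt(650.5,64.8,284,-.055)
E
```

```text
t 47.7 pos [649.7  64.9 400.3] yaw -0.0554 z [-0.001   0.0014 -1.    ] w 0.0852 F [-0.4  0.2 -0.2] q6 0.05
to go lin [ 0.0016 -0.0003 -0.2325] ang [-0.017 -0.013  0.005]
```

carry_out(linear=[[0.0016, 0, -0.055], [0, 0, -0.055], [0, 0, -0.055], [0, 0, -0.04], [0, 0, -0.017], [0, 0, -0.01], [0, 0, 0], [0, 0, 0]], angular=[[0, 0, 0], [0, 0, 0], [0, 0, 0], [0, 0, 0], [0, 0, 0], [0, 0, 0], [0, 0, 0], [0, 0, 0]], hand=[1, 1, 1, 1, 1, 1, 0, 0])

```text
clock: 48.37
position: [0.6511, 0.0653, 0.2857]
ee_rot: [0.001, 0.726, 0.688, 0.001]
contact_force: [0.6, -0.4, -0.1]
width: 0.0639
gripper_force: 0.0
```

carry_out(linear=[[0, 0, 0], [0, 0, 0], [0, 0, 0], [0, 0, 0], [0, 0, 0]], angular=[[0, 0, 0], [0, 0, 0], [0, 0, 0], [0, 0, 0], [0, 0, 0]], hand=[0, 0, 0, 0, 0])

```text
clock: 48.78
position: [0.6522, 0.065, 0.2918]
ee_rot: [0.003, 0.726, 0.687, 0.004]
contact_force: [-3.6, 0.3, 19.8]
width: 0.0247
gripper_force: 50.7
```

carry_out(linear=[[0, 0, 0.015], [0, 0, 0.025], [0, 0, 0.04], [0, 0, 0.05], [0, 0, 0.05], [0, 0, 0.06], [0, 0, 0.04], [0, 0, 0]], angular=[[0, 0, 0], [0, 0, 0], [0, 0, 0], [0, 0, 0], [0, 0, 0], [0, 0, 0], [0, 0, 0], [0, 0, 0]], hand=[0, 0, 0, 0, 0, 0, 0, 0])

```text
clock: 49.45
position: [0.6515, 0.0649, 0.4312]
ee_rot: [0.004, 0.726, 0.687, 0.005]
contact_force: [-0.3, -0.0, -0.4]
width: 0.0248
gripper_force: 49.5
```

carry_out(linear=[[-0.0087, 0.064, 0], [-0.0087, 0.064, 0], [-0.0087, 0.064, 0], [-0.0087, 0.064, 0], [-0.0087, 0.064, 0], [-0.0087, 0.064, 0], [-0.0087, 0.064, 0], [-0.0087, 0.064, 0]], angular=[[0, 0, 0.098], [0, 0, 0.098], [0, 0, 0.098], [0, 0, 0.098], [0, 0, 0.098], [0, 0, 0.098], [0, 0, 0.098], [0, 0, 0.098]], hand=[0, 0, 0, 0, 0, 0, 0, 0])

```text
clock: 50.12
position: [0.6153, 0.3223, 0.4236]
ee_rot: [-0.0, 0.704, 0.71, -0.0]
contact_force: [1.2, -0.9, -1.0]
width: 0.0244
gripper_force: 49.5
```

carry_out(linear=[[-0.0087, 0.064, 0], [0, 0, 0], [0, 0, 0], [0, 0, 0]], angular=[[0, 0, 0.098], [0, 0, 0], [0, 0, 0], [0, 0, 0]], hand=[0, 0, 0, 0])

```text
clock: 50.45
position: [0.6115, 0.3526, 0.4236]
ee_rot: [-0.0, 0.701, 0.713, -0.001]
contact_force: [1.0, -0.5, -1.3]
width: 0.0251
gripper_force: 49.4
```

```bash
python3 - <<'E'
from h import *
s=pose();tgt(611.3,352.8,279,.0154)
b=snap('wrist','w12');edges(b,s,.058,[.37,.385,.4,.415],.611)
E
```

```text
t 50.45 pos [611.5 352.6 423.6] yaw 0.016 z [-9.e-04 -8.e-04 -1.e+00] w 0.0251 F [ 1.  -0.5 -1.3] q6 0.41
to go lin [-0.0004  0.0004 -0.2892] ang [ 0.01  -0.011 -0.007]
y 0.37 glue x 610.1 spread 1.3
y 0.385 glue x 609.9 spread 1.3
y 0.4 glue x 609.7 spread 1.4
y 0.415 glue x 609.6 spread 1.3
```

Blank centre x≈610.4; shift −1 mm and lower.

carry_out(linear=[[-0.002, 0, -0.05], [0, 0, -0.05], [0, 0, -0.05], [0, 0, -0.05], [0, 0, -0.04], [0, 0, -0.03], [0, 0, -0.016], [0, 0, 0]], angular=[[0, 0, 0], [0, 0, 0], [0, 0, 0], [0, 0, 0], [0, 0, 0], [0, 0, 0], [0, 0, 0], [0, 0, 0]], hand=[0, 0, 0, 0, 0, 0, 0, 0])

```text
clock: 51.17
position: [0.6105, 0.3511, 0.2791]
ee_rot: [-0.001, 0.702, 0.712, -0.002]
contact_force: [-0.3, -0.4, -1.3]
width: 0.0247
gripper_force: 49.5
```

carry_out(linear=[[0, 0, -0.006], [0, 0, -0.006], [0, 0, -0.003], [0, 0, 0], [0, 0, 0]], angular=[[0, 0, 0], [0, 0, 0], [0, 0, 0], [0, 0, 0], [0, 0, 0]], hand=[0, 0, 0, 0, 0])

```text
clock: 51.58
position: [0.611, 0.3528, 0.2752]
ee_rot: [0.001, 0.702, 0.713, 0.001]
contact_force: [0.5, -1.5, 2.7]
width: 0.0247
gripper_force: 49.8
```

carry_out(linear=[[0, 0, -0.004], [0, 0, 0], [0, 0, 0], [0, 0, 0], [0, 0, 0.015], [0, 0, 0.05], [0, 0, 0.06], [0, 0, 0.07]], angular=[[0, 0, 0], [0, 0, 0], [0, 0, 0], [0, 0, 0], [0, 0, 0], [0, 0, 0], [0, 0, 0], [0, 0, 0]], hand=[0, 1, 1, 1, 1, 1, 1, 1])

```text
clock: 52.25
position: [0.6103, 0.3528, 0.3689]
ee_rot: [-0.001, 0.702, 0.713, -0.002]
contact_force: [-0.0, 0.7, -0.4]
width: 0.0854
gripper_force: 0.0
```

carry_out(linear=[[0, 0, 0.07], [0, 0, 0.07], [-0.0444, -0.0503, 0], [-0.0444, -0.0503, 0], [-0.0444, -0.0503, 0], [-0.0444, -0.0503, 0], [-0.0444, -0.0503, 0], [-0.0444, -0.0503, 0]], angular=[[0, 0, 0], [0, 0, 0], [0, 0, 0], [0, 0, 0], [0, 0, 0], [0, 0, 0], [0, 0, 0], [0, 0, 0]], hand=[1, 1, 1, 1, 1, 1, 1, 1])

```text
clock: 52.92
position: [0.4761, 0.201, 0.4397]
ee_rot: [-0.0, 0.701, 0.713, 0.0]
contact_force: [-0.0, -0.1, -0.3]
width: 0.0856
gripper_force: 0.0
```

carry_out(linear=[[-0.0444, -0.0503, 0], [-0.0444, -0.0503, 0], [-0.0444, -0.0503, 0], [-0.0444, -0.0503, 0], [-0.0444, -0.0503, 0], [-0.0444, -0.0503, 0], [-0.0444, -0.0503, 0], [-0.0444, -0.0503, 0]], angular=[[0, 0, 0], [0, 0, 0], [0, 0, 0], [0, 0, 0], [0, 0, 0], [0, 0, 0], [0, 0, 0], [0, 0, 0]], hand=[1, 1, 1, 1, 1, 1, 1, 1])

```text
clock: 53.58
position: [0.2983, 0.0002, 0.4398]
ee_rot: [0.0, 0.701, 0.713, 0.0]
contact_force: [-0.4, -2.0, 0.5]
width: 0.0853
gripper_force: 0.0
```

carry_out(linear=[[0, 0, 0], [0, 0, 0], [0, 0, 0], [0, 0, 0]], angular=[[0, 0, 0], [0, 0, 0], [0, 0, 0], [0, 0, 0]], hand=[1, 1, 1, 1])

```text
clock: 53.92
position: [0.3005, 0.0013, 0.4397]
ee_rot: [-0.0, 0.701, 0.713, 0.001]
contact_force: [0.9, -0.5, 1.2]
width: 0.0857
gripper_force: 0.0
```

```bash
python3 - <<'E'
from h import *
pose()
b=snap('top','t9');c=snap('scene','s9')
f=lambda x,w,h:cv2.resize(x,(w,h),interpolation=cv2.INTER_CUBIC)
out=np.vstack([np.hstack([f(c[110:210,250:400],420,280),f(c[210:360,70:217],380,280)]),np.hstack([f(b[130:270,95:195],270,320),f(b[130:270,300:400],270,320),f(b[:,:],260,320)])])
cv2.imwrite('pics/fin.png',out[:,:,::-1]);print(out.shape)
E
```

```text
t 53.9167 pos [300.5   1.3 439.7] yaw 0.0168 z [ 0.001   0.0011 -1.    ] w 0.0857 F [ 0.9 -0.5  1.2] q6 -0.25
(600, 800, 3)
```

View pics/fin.png

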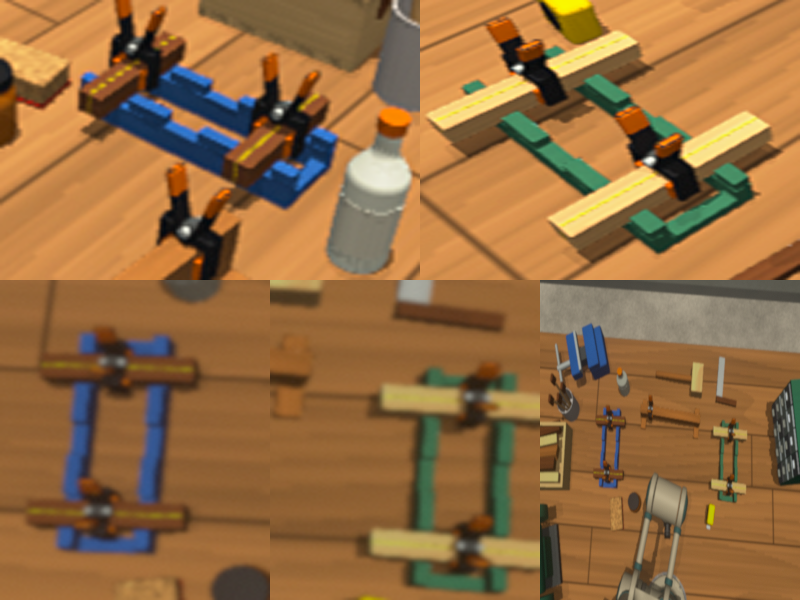

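The final views show all four blanks seated in their racks. Each has an upright clamp near its middle, and the other items are where they were.

```bash
python3 -c "
from rig import manip
print(manip.sign_off())"
```

```text
the job is handed in; nothing more can be done
None
```

The job is handed in: both walnut blanks are in the blue rack and both beech blanks in the green rack, each with a spring clamp pushed down over its middle, finished at about 54 s of the 210 s allowed; the verdict was not shown.

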